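Square a copper plate in the gluing jig and weight it down

TASK

With the push block held by its red handle, nudge the polished copper plate until it lies square in the jig's corner, touching both fences; never touch the plate with the gripper or arm itself. Then stand the push block back upright, wholly on its cork pad, and stand each knobbed steel weight that is in the tray (three to five of them) upright on the plate, centred on the spot of its knob's colour, with the plate still tight in the corner at the end. The plate must be square before any weight goes on it; leave everything else where it is.

Things in the scene. Friction and masses are not known exactly. Their poses are not given: they have to be found in the camera images.
- jig: fixed white-faced gluing board, 250 (x) by 260 (y) by 12 mm thick, with two dark wooden fences 18 mm wide standing 12 mm above the board: one along the whole +x edge (far side), one along the +y edge (left side). Origin: centre of the underside. Inner faces of the fences at x = +105 mm and y = +110 mm in its frame; the board is open on the -x and -y sides
- corner (a point): the inner square corner of the jig, on the board's top face (12 mm above the table) where the two fences' inner faces meet; axes as the jig's
- plate: loose polished copper plate, 100 (x) by 140 (y) by 6 mm thick, about 0.7 kg, lying flat on the board, up to 0.35 rad askew to the jig at the start. Origin: centre of its underside. Five painted colour spots (diameter 29 mm) on its top, near the corners and in the middle
- plate_corner (a point): the plate's corner at +x +y (underside), the one that belongs in the jig's corner
- pusher: wooden push block with a red square handle: foot 50 by 50 by 14 mm high, and on its middle an upright handle 24 by 24 mm from 14 to 64 mm height; 0.12 kg. Origin: centre of the underside; handle and foot sides are along its x and y. Stands upright on the cork pad at the start
- pad: fixed square cork pad, 110 by 110 by 3 mm thick, where the push block belongs. Origin: centre of the underside
- tray: fixed wooden tray, 155 (x) by 230 (y) by 25 mm high, walls, floor and dividers 5 mm thick: 2 (along x) by 3 (along y) compartments, each about 70 mm square, at most one thing in each. Origin: centre of the underside
- paste_jar: small jar with a black cap, 38 mm diameter, 45 mm high, in a tray compartment: leave it there. Origin: centre of the underside
- ink_tin: flat yellow tin, 40 mm diameter, 22 mm high, on the bench: leave it
- can: closed tin can with a paper label, 66 mm diameter, 100 mm high, on the bench: leave it
- brush: brush lying on the bench: leave it
- offcut: wood offcut 70 by 45 by 18 mm on the bench: leave it
- cup: blue mug, 72 mm diameter, 85 mm high, on the bench: leave it
- weight_red: steel weight, a disc 32 mm in diameter and 20 mm high with an upright red knob on top, 16 mm in diameter, from 20 to 54 mm height; 0.15 kg. Origin: centre of the underside. Stands in a tray compartment (any of the six) at the start, or is absent (None)
- dot_red (a point): centre of the red spot on the plate's top face, in the far left quarter (29 mm in x and 48 mm in y from the plate's centre)
- weight_blue: steel weight, a disc 32 mm in diameter and 20 mm high with an upright blue knob on top, 16 mm in diameter, from 20 to 54 mm height; 0.15 kg. Origin: centre of the underside. Stands in a tray compartment (any of the six) at the start, or is absent (None)
- dot_blue (a point): centre of the blue spot on the plate's top face, in the far right quarter (29 mm in x and 48 mm in y from the plate's centre)
- weight_yellow: steel weight, a disc 32 mm in diameter and 20 mm high with an upright yellow knob on top, 16 mm in diameter, from 20 to 54 mm height; 0.15 kg. Origin: centre of the underside. Stands in a tray compartment (any of the six) at the start, or is absent (None)
- dot_yellow (a point): centre of the yellow spot on the plate's top face, in the near left quarter (29 mm in x and 48 mm in y from the plate's centre)
- weight_green: steel weight, a disc 32 mm in diameter and 20 mm high with an upright green knob on top, 16 mm in diameter, from 20 to 54 mm height; 0.15 kg. Origin: centre of the underside. Stands in a tray compartment (any of the six) at the start, or is absent (None)
- dot_green (a point): centre of the green spot on the plate's top face, in the near right quarter (29 mm in x and 48 mm in y from the plate's centre)
- weight_white: steel weight, a disc 32 mm in diameter and 20 mm high with an upright white knob on top, 16 mm in diameter, from 20 to 54 mm height; 0.15 kg. Origin: centre of the underside. Stands in a tray compartment (any of the six) at the start, or is absent (None)
- dot_white (a point): centre of the white spot on the plate's top face, in the middle of the plate
Not all that is in view belongs to the job. What is shaped like the weight_yellow but purple is not meant. Leave any turquoise look-alike of the weight_red alone.

How it is judged (in metres and radians):
On the way:
1. the push block is held off its pad and the plate lies in the jig's corner against both fences, with no weight on it yet (x of plate_corner in the frame of corner between -0.003 and 0.003 m and y of plate_corner in the frame of corner between -0.003 and 0.003 m and z of plate_corner in the frame of corner between -0.003 and 0.003 m and angle between the x axis of plate and the x axis of jig, either way round below 0.03 rad and horizontal distance between pusher and pad above 0.08 m and horizontal distance between each of weight_red, weight_blue, weight_yellow, weight_green, weight_white and plate above 0.1 m), for 0.2 s.
At the end, for the whole second after the job is handed in: plate corner within 3 mm of the jig corner along both fences, square to 0.03 rad; each weight present upright on the plate within 10 mm of its colour's spot centre; push block upright with its whole foot on the cork pad (within 34 mm of its centre in x and y); all at rest (x of plate_corner in the frame of corner between -0.003 and 0.003 m and y of plate_corner in the frame of corner between -0.003 and 0.003 m and z of plate_corner in the frame of corner between -0.003 and 0.003 m and angle between the x axis of plate and the x axis of jig, either way round below 0.03 rad and linear speed of each of plate, pusher, weight_red, weight_blue, weight_yellow, weight_green, weight_white below 0.02 m/s and angle between each of pusher, weight_red, weight_blue, weight_yellow, weight_green, weight_white's own z axis and vertical below 0.1 rad and height (world z) of pusher below 0.006 m and x of pusher in the frame of pad between -0.034 and 0.034 m and y of pusher in the frame of pad between -0.034 and 0.034 m and horizontal distance between weight_red and dot_red below 0.01 m and z of weight_red in the frame of dot_red below 0.003 m and horizontal distance between weight_blue and dot_blue below 0.01 m and z of weight_blue in the frame of dot_blue below 0.003 m and horizontal distance between weight_yellow and dot_yellow below 0.01 m and z of weight_yellow in the frame of dot_yellow below 0.003 m and horizontal distance between weight_green and dot_green below 0.01 m and z of weight_green in the frame of dot_green below 0.003 m and horizontal distance between weight_white and dot_white below 0.01 m and z of weight_white in the frame of dot_white below 0.003 m); the robot touches nothing.
It fails at once if the gripper or the arm touches the plate (contact force between any of the fingers, the arm and plate above 1 N).
It fails at once if a thing that is none of the job's is shifted by more than 4 cm (distance of any of can, brush, offcut, cup, paste_jar, ink_tin from where it was at the start of the episode above 0.04 m).
Of weight_red, weight_blue, weight_yellow, weight_green, weight_white only 3 to 5 are there at a start; the rules pass over those that are not, and their reading is None.
At some moment in a run one of plate, pusher may be knocked a few centimetres aside while the robot is not near it.
Once in a run the grip may slacken for a moment while it holds something.
It also fails if it takes over 210 s, if anything falls off the work surface, if the arm or the gripper's body presses on something with over 40 N, if the wrist force passes 120 N, or if a joint passes its speed limit or range.

ROBOT

A 7-joint arm with a two-finger parallel gripper is mounted at the origin on the work surface. World frame = base frame: x ahead of the robot, y to its left, z up, the work surface at z = 0. Lengths are in m, angles in degrees, forces in N, time in s.
With the tool pointing down it reaches from about 0.425 to 0.875 m from the base axis. Payload 4.7 kg.
Tool frame: the origin (TCP) lies on the mounting face of the last link; the fingertips stand 182 mm ahead of it and the grasp point (between the pads) lies 164 mm ahead of it; z points along the fingers, x is the direction in which the jaws open and shut, and the axes are right-handed (so a half turn about z gives the same grasp; the last joint's range is limited). The gripper opens to 87 mm and grips with 3 to 60 N. Pads are 19 mm wide; open, the fingers measure 117 mm over their backs; the gripper's body (75 mm by 190 mm) begins 51 mm behind the grasp point.
Start: joints at [65.552, 18.392, -4.016, 83.108, 1.295, 78.541, -3.26], TCP at [0.277, -0.588, 0.405] pointing down, gripper open.
Joint ranges: [-163.93, 163.93], [-17.29, 119.83], [-79.2, 71.16], [3.27, 140.29], [-89.18, 269.18], [5.43, 117.66], [-154.24, 154.24]. Speed limits (degrees/s): [147.25, 147.25, 180, 180, 180, 180, 180].

INTERFACE

Orientations are given as [roll, pitch, yaw] about the fixed x, y, z axes, in that order (R = Rz(yaw) Ry(pitch) Rx(roll)).
In Python, from cell import status, cams, env, outline_of, landmark_of gives the robot as it stands. The module is installed in compiled form; this text tells all that it offers.
- The arm moves only by the tool jog_arm, never from a script. Its argument "rows" is a list of rows, each a list of 7 numbers: the closure, from 0 (fully open) to 1 (shut), then the shift along the tool's x, y, z in m, then the turn, a rotation vector about the tool's x, y, z in degrees. A call has 1 to 12 rows; each row shifts and turns the commanded pose from where the row before left it, along the tool's axes as they then stand; what a row does not reach is not made up. A row lasts 1/12 s, in which the tool goes at most 41.7 mm and 7.16 degrees, less where a joint would pass 70% of its speed; a pose out of reach is approached as far as the arm can. A call with a gripper value outside its range is refused whole. The fingers move at their own pace and stop on an object; "grip_force" is the grip in N (left out, the last holds). Time passes only in rows, so rows that do not move let the fingers close. It gives the time, the measured TCP pose, the force and the opening at its end, in the units of the state.
- status.get_obs(): the state, without advancing time (a new reading comes with each control period).
- cams.read_camera(name): name is "side" or "top" or "wrist"; returns (picture, depth): 480x640x3 uint8, red, green, blue; 480x640 float32, m along the optical axis (not along the pixel's ray), 0 where there is no reading.
- cams.camera_params(name): a dict with "vfov" (degrees; the focal length in pixels is half the picture's height over the tangent of half this angle, whatever the lens; pixels are square), "cx", "cy" (the principal point, pixels), "k1" (the pictures are not rectified: a ray, as slopes to the right and down, at radius r is drawn at 1 + k1 r^2 times it, then the intrinsics apply), "eye" and "attitude" of the camera in the world. Camera axes: x right, y up, looking along -z (the intrinsics and any distortion apply to the point x, -y, -z); pixel columns grow to the right and rows downward; lengths in m; the calibration is good to about 2 mm. A picture is of the moment at which its call begins: read the wrist's pose just before it. camera_params takes no time and is no camera call; for the wrist camera it gives the pose at the moment of the call.
- env.sign_off(): hands the job in, once; it reports no verdict.
Trained networks look in the newest picture that a camera, given by its name, has taken for a name from the list of things; names that differ only in an ending like _2 or _b are one class to them, and where a whole thing is asked for, a point or a joint stands for the part that bears it (a point fixed in the world has none). Each returns a list of dicts, best first, with "conf" (0 to 1); they miss things now and then, are a little off and sometimes report something else, mostly with a low value. They report only what shows in the picture. A call takes as long as a camera call. They do not tell look-alikes from the thing itself.
- outline_of(camera, name): "pixels" (480x640 bool, what is visible of it) and "box" ([left, top, right, bottom] in pixels, round what is visible of it).
- landmark_of(camera, name): "position" ([row, column] in pixels: a listed point, or the origin of a listed thing).
The state is a dict: "time_s": time; "qpos": joint angles; "joint_velocities": joint speeds; "effort": joint torques, N m; "tool_pos": TCP position; "tool_rot": TCP orientation; "force": force on the tool from outside, world axes, zero at the start; "wrist_torque": the same for the moment, N m; "grip_width": finger opening in m.
Only numpy, scipy, OpenCV 4.12 (cv2) and the standard library are available. Lean on these libraries where they do the work, as an engineer would, in place of code of your own. Each camera call takes 0.05 s, during which the arm holds its last target. There are 200 camera calls.

## Working session

There is one attempt and no reset: what is moved stays moved. The work goes in short steps, Python scripts to look and compute and a tool call to move; the robot and the scene stay as the last step left them, time stands still between calls to the robot, and variables do not carry over. Pictures are saved under pics/ and viewed, about 12 in all and at most 16, crops included, and the job is handed in when it is done.

Besides the shell and the picture viewer there is one more tool, called after ">>>" as name(argument=value, ...) on one line, values as JSON. jog_arm: Moves the arm, as the interface text tells. Its arguments: {"type":"object","properties":{"rows":{"type":"array"},"grip_force":{"type":"number"}},"required":["rows"]}

```bash
mkdir -p pics; cat > h.py <<'E'
import numpy as np, cv2
from scipy.spatial.transform import Rotation as R
from cell import status, cams, env, outline_of, landmark_of
def cam(n):
    p=cams.camera_params(n); f=240/np.tan(np.radians(p['vfov'])/2)
    return p,f
def rot(a):
    a=np.array(a,float)
    return a if a.shape==(3,3) else R.from_euler('xyz',a,degrees=True).as_matrix()
def ray(n,row,col,P=None):
    p=P or cams.camera_params(n); f=240/np.tan(np.radians(p['vfov'])/2)
    d=np.array([(col-p['cx'])/f,(row-p['cy'])/f]); u=d.copy()
    for _ in range(20): u=d/(1+p['k1']*(u@u))
    return np.array(p['eye']), rot(p['attitude'])@np.array([u[0],-u[1],-1.])
def atz(n,row,col,z,P=None):
    e,d=ray(n,row,col,P); return e+d*(z-e[2])/d[2]
def atdepth(n,row,col,dep,P=None):
    e,d=ray(n,row,col,P); return e+d*dep
def proj(n,pt,P=None):
    p=P or cams.camera_params(n); f=240/np.tan(np.radians(p['vfov'])/2)
    c=rot(p['attitude']).T@(np.array(pt)-p['eye']); u=np.array([c[0]/-c[2],-c[1]/-c[2]])
    u=u*(1+p['k1']*(u@u)); return p['cy']+f*u[1],p['cx']+f*u[0]
def save(n,name,box=None,s=1):
    im,d=cams.read_camera(n); c=im[...,::-1]
    if box: c=c[box[1]:box[3],box[0]:box[2]]
    if s!=1: c=cv2.resize(c,None,fx=s,fy=s,interpolation=cv2.INTER_CUBIC)
    cv2.imwrite('pics/'+name,c); return im,d
E
python3 - <<'E'
from h import *
o=status.get_obs(); print({k:np.round(v,3).tolist() for k,v in o.items()})
for n in('top','side','wrist'): print(n,cams.camera_params(n))
a,d=cams.read_camera('top'); b,d2=cams.read_camera('side')
cv2.imwrite('pics/a.png',a[...,::-1]);cv2.imwrite('pics/b.png',b[...,::-1])
E
```

```text
{'time_s': 0.0, 'qpos': [65.553, 18.437, -4.016, 83.176, 1.294, 78.541, -3.26], 'joint_velocities': [-0.048, 0.048, 0.003, -0.037, -0.082, 0.005, -0.033], 'effort': [-0.0, -49.129, -0.404, -31.253, -0.064, 0.044, 0.0], 'tool_pos': [0.277, -0.588, 0.404], 'tool_rot': [179.995, 0.109, -64.743], 'force': [-0.398, 0.79, -0.71], 'wrist_torque': [-0.032, -0.007, 0.042], 'grip_width': 0.087}
top {'vfov': 52.036850771905996, 'cx': 324.77233992054596, 'cy': 239.7724133241252, 'k1': 0.03615968404135249, 'eye': array([ 0.49082765, -0.00833966,  1.09398995]), 'attitude': array([  5.08824128,   0.95715649, -89.0152167 ])}
side {'vfov': 54.401334076250585, 'cx': 316.80933177394644, 'cy': 239.84164339999924, 'k1': -0.05886121373165233, 'eye': array([ 0.29490872, -0.75794981,  0.66150085]), 'attitude': array([ 54.11826736,   0.94485299, -21.71390683])}
wrist {'vfov': 69.37989677717505, 'cx': 324.15906897532346, 'cy': 238.0740938668604, 'k1': -0.011981650913842554, 'eye': array([ 0.34742363, -0.55412103,  0.3833887 ]), 'attitude': array([-16.49052529,   0.1754809 , -64.76653329])}
```

View pics/a.png

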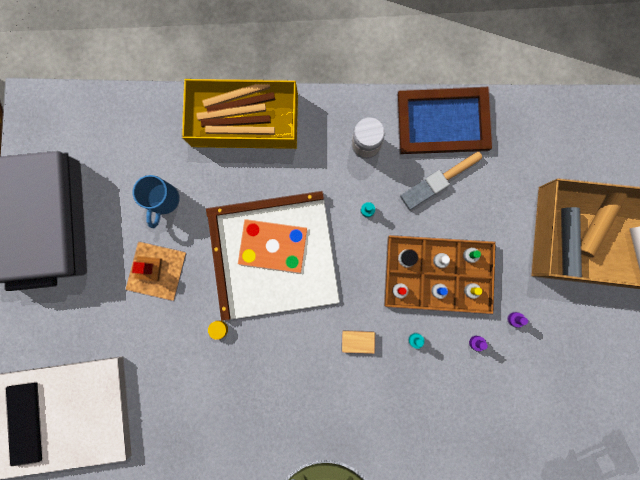

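View pics/b.png

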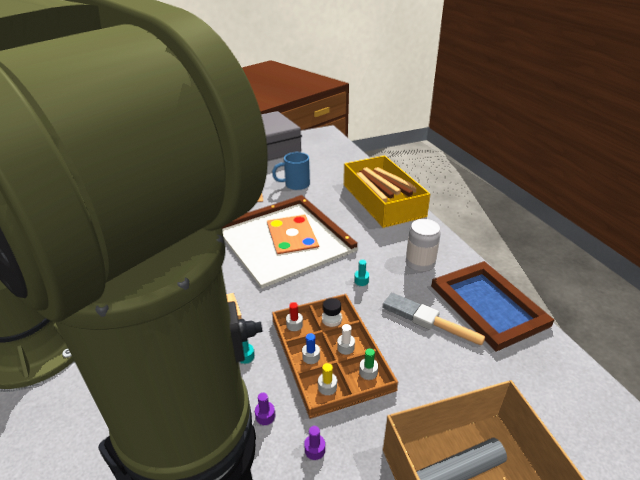

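```bash
python3 - <<'E'
from h import *
a,d=cams.read_camera('top'); b,d2=cams.read_camera('side')
H={'corner':.012,'plate_corner':.012,'plate':.012,'jig':0,'pusher':.003,'pad':0,'tray':0,'paste_jar':.005,'dot_red':.018,'dot_blue':.018,'dot_yellow':.018,'dot_green':.018,'dot_white':.018}
for c in 'red blue yellow green white'.split(): H['weight_'+c]=.005
P={n:cams.camera_params(n) for n in('top','side')}
for k,z in H.items():
    for n in('top','side'):
        for r in landmark_of(n,k)[:2]:
            p=r['position'];print(k,n,round(r['conf'],2),np.round(p).tolist(),np.round(atz(n,*p,z,P[n]),4).tolist())
E
```

```text
corner top 0.57 [213.0, 214.0] [0.6428, 0.2577, 0.012]
corner side 0.69 [206.0, 296.0] [0.6225, 0.2454, 0.012]
plate_corner top 0.66 [217.0, 243.0] [0.6343, 0.1949, 0.012]
plate_corner top 0.64 [257.0, 278.0] [0.5467, 0.1134, 0.012]
plate_corner side 0.8 [215.0, 303.0] [0.6247, 0.1972, 0.012]
plate top 0.63 [244.0, 274.0] [0.5768, 0.1233, 0.012]
plate side 0.74 [236.0, 293.0] [0.5715, 0.1186, 0.012]
jig top 0.61 [257.0, 273.0] [0.5476, 0.1257, 0.0]
jig top 0.33 [334.0, 214.0] [0.3773, 0.2509, 0.0]
jig side 0.82 [244.0, 282.0] [0.5399, 0.1149, 0.0]
pusher top 0.64 [266.0, 146.0] [0.5223, 0.407, 0.003]
pusher top 0.34 [257.0, 470.0] [0.5552, -0.308, 0.003]
pad top 0.85 [271.0, 151.0] [0.5117, 0.3972, 0.0]
pad top 0.18 [257.0, 275.0] [0.5467, 0.121, 0.0]
pad side 0.46 [207.0, 300.0] [0.637, 0.2531, 0.0]
tray top 0.81 [275.0, 441.0] [0.5141, -0.246, 0.0]
tray top 0.16 [344.0, 357.0] [0.36, -0.063, 0.0]
tray side 0.93 [354.0, 332.0] [0.5181, -0.2419, 0.0]
paste_jar top 0.81 [262.0, 408.0] [0.5414, -0.1736, 0.005]
paste_jar top 0.54 [275.0, 438.0] [0.5139, -0.2388, 0.005]
paste_jar side 0.
[... 1321 characters left out ...]
2368, 0.005]
weight_blue side 0.39 [314.0, 225.0] [0.3601, -0.0709, 0.005]
weight_yellow top 0.69 [292.0, 469.0] [0.479, -0.3062, 0.005]
weight_yellow top 0.54 [342.0, 478.0] [0.3717, -0.3238, 0.005]
weight_yellow side 0.84 [413.0, 264.0] [0.3691, -0.3161, 0.005]
weight_yellow side 0.72 [449.0, 317.0] [0.4239, -0.4052, 0.005]
weight_green top 0.76 [256.0, 470.0] [0.5558, -0.3079, 0.005]
weight_green top 0.64 [192.0, 164.0] [0.6884, 0.3745, 0.005]
weight_green side 0.92 [375.0, 369.0] [0.5571, -0.3134, 0.005]
weight_white top 0.51 [258.0, 443.0] [0.5506, -0.2494, 0.005]
weight_white side 0.81 [350.0, 347.0] [0.5443, -0.2488, 0.005]
weight_white side 0.61 [232.0, 290.0] [0.5713, 0.1456, 0.005]
```

The top view shows the jig, with its corner near (213,213). The plate is turned clockwise against it, centred near (273,246). The pusher stands on the pad at (146,268). The tray holds the red, blue and yellow weights in the near row, and the jar, white and green in the far row. The look-alikes are outside the tray. I'll swing the arm over the tray and take a wrist look on the way.

>>> jog_arm(rows=[[0, -0.021, -0.0346, 0, 0, 0, 0], [0, -0.021, -0.0346, 0, 0, 0, 0], [0, -0.021, -0.0346, 0, 0, 0, 0], [0, -0.021, -0.0346, 0, 0, 0, 0], [0, -0.021, -0.0346, 0, 0, 0, 0], [0, -0.021, -0.0346, 0, 0, 0, 0], [0, -0.021, -0.0346, 0, 0, 0, 0], [0, -0.021, -0.0346, 0, 0, 0, 0], [0, -0.021, -0.0346, 0, 0, 0, 0], [0, -0.021, -0.0346, 0, 0, 0, 0]])

```text
time_s: 2.83
tool_pos: [0.5013, -0.2485, 0.4051]
tool_rot: [-180.0, -0.1, -64.8]
force: [0.8, -1.4, 0.2]
grip_width: 0.0867
```

>>> jog_arm(rows=[[0, 0, 0, 0, 0, 0, -5.4], [0, 0, 0, 0, 0, 0, -5.4], [0, 0, 0, 0, 0, 0, -5.4], [0, 0, 0, 0, 0, 0, -5.4], [0, 0, 0, 0, 0, 0, -5.4], [0, 0, 0, 0, 0, 0, -5.4], [0, 0, 0, 0, 0, 0, -5.4], [0, 0, 0, 0, 0, 0, -5.4], [0, 0, 0, 0, 0, 0, -5.4], [0, 0, 0, 0, 0, 0, -5.4], [0, 0, 0, 0, 0, 0, -5.4], [0, 0, 0, 0, 0, 0, -5.3]])

```text
time_s: 3.83
tool_pos: [0.5006, -0.2503, 0.4049]
tool_rot: [180.0, -0.0, 0.2]
force: [-0.5, -0.3, 0.1]
grip_width: 0.0869
```

>>> jog_arm(rows=[[0, 0, 0, 0, 0, 0, 0], [0, 0, 0, 0, 0, 0, 0]])

```text
time_s: 4.0
tool_pos: [0.5006, -0.2504, 0.4048]
tool_rot: [180.0, -0.0, -0.2]
force: [0.0, 0.6, 0.1]
grip_width: 0.0869
```

```bash
cat >> h.py <<'E'
HUE={'red':((0,8),(172,180)),'blue':((105,128),),'yellow':((22,35),),'green':((50,80),)}
def cmask(im,c):
    h=cv2.cvtColor(im,cv2.COLOR_RGB2HSV)
    if c=='white': m=(h[...,1]<50)&(h[...,2]>170)
    else:
        m=np.zeros(h.shape[:2],bool)
        for a,b in HUE[c]: m|=(h[...,0]>=a)&(h[...,0]<=b)
        m&=(h[...,1]>130)&(h[...,2]>60)
    return m
def cloud(n,d,P):
    f=240/np.tan(np.radians(P['vfov'])/2)
    g=np.stack(np.meshgrid(np.arange(640.),np.arange(480.)),-1).reshape(-1,1,2)
    K=np.array([[f,0,P['cx']],[0,f,P['cy']],[0,0,1]])
    u=cv2.undistortPoints(g,K,np.array([P['k1'],0,0,0.]))[:,0]
    c=np.c_[u[:,0],-u[:,1],-np.ones(len(u))]*d.reshape(-1,1)
    return (c@rot(P['attitude']).T+P['eye']).reshape(480,640,3)
def look(n,name=None):
    P=cams.camera_params(n); im,d=cams.read_camera(n)
    if name: cv2.imwrite('pics/'+name,im[...,::-1])
    return im,d,cloud(n,d,P),P
E
python3 - <<'E'
from h import *
im,d,X,P=look('wrist','w1.png')
print(P['eye'],P['attitude'])
for c in ['red','blue','yellow','green','white']:
    m=cmask(im,c)&(d>0)&(X[...,2]>.03)&(X[...,2]<.075)
    k,l,s,_=cv2.connectedComponentsWithStats(m.astype(np.uint8))
    for i in range(1,k):
        if s[i,4]>60:
            q=X[l==i]; t=q[q[:,2]>np.percentile(q[:,2],95)-.006]
            print(c,s[i,4],'topz',np.round(np.percentile(q[:,2],95),4),'top centre',np.round((t.max(0)+t.min(0))[:2]/2,4),np.round(np.ptp(t,axis=0)[:2],4))
for c in 'red blue yellow green white'.split():
    for r in landmark_of('wrist','weight_'+c)[:2]: print(c,round(r['conf'],2),np.round(r['position']),np.round(atz('wrist',*r['position'],.005,P),4))
E
```

```text
[ 0.50062418 -0.17215294  0.38455469] [-16.43031139   0.027213    -0.22140011]
red 268 topz 0.0601 top centre [ 0.4786 -0.1534] [0.0152 0.0151]
blue 260 topz 0.0599 top centre [ 0.4795 -0.2376] [0.0144 0.0151]
yellow 298 topz 0.0596 top centre [ 0.481  -0.3083] [0.0153 0.0151]
green 277 topz 0.0595 top centre [ 0.5575 -0.3064] [0.0139 0.0141]
white 254 topz 0.0598 top centre [ 0.5453 -0.2419] [0.0154 0.0153]
red 0.96 [ 43. 475.] [ 0.6491 -0.0845  0.005 ]
red 0.92 [120. 301.] [ 0.4765 -0.1557  0.005 ]
blue 0.62 [201. 305.] [ 0.4788 -0.2412  0.005 ]
yellow 0.58 [258. 307.] [ 0.4804 -0.3076  0.005 ]
yellow 0.55 [267. 215.] [ 0.3721 -0.3188  0.005 ]
green 0.69 [262. 375.] [ 0.5587 -0.3129  0.005 ]
white 0.57 [202. 364.] [ 0.5445 -0.2428  0.005 ]
```

View pics/w1.png

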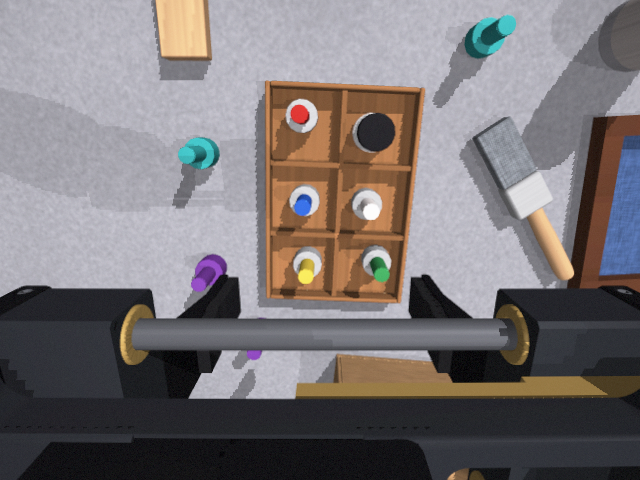

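>>> jog_arm(rows=[[0, 0, -0.03, 0, 0, 0, 0], [0, 0, -0.03, 0, 0, 0, 0], [0, 0, -0.03, 0, 0, 0, 0], [0, 0, -0.03, 0, 0, 0, 0], [0, 0, -0.03, 0, 0, 0, 0], [0, 0, -0.03, 0, 0, 0, 0], [0, 0, -0.03, 0, 0, 0, 0], [0, 0, -0.03, 0, 0, 0, 0], [0, 0, -0.03, 0, 0, 0, 0], [0, 0, -0.03, 0, 0, 0, 0], [0, 0, -0.03, 0, 0, 0, 0], [0, 0, -0.02, 0, 0, 0, 0]])

```text
time_s: 5.3
tool_pos: [0.5003, 0.1031, 0.4051]
tool_rot: [-179.9, -0.0, 0.1]
force: [-0.2, 0.8, 0.3]
grip_width: 0.0871
```

>>> jog_arm(rows=[[0, 0.01, 0, 0, 0, 0, 0], [0, 0.01, 0, 0, 0, 0, 0], [0, 0.01, 0, 0, 0, 0, 0], [0, 0.01, 0, 0, 0, 0, 0], [0, 0, 0, 0, 0, 0, 0], [0, 0, 0, 0, 0, 0, 0]])

```text
time_s: 5.8
tool_pos: [0.5411, 0.0995, 0.4045]
tool_rot: [-180.0, 0.1, -0.1]
force: [-1.1, 0.5, -0.8]
grip_width: 0.0869
```

```bash
cat >> h.py <<'E'
def plate_pose(n,im,X):
    """dots -> plate centre, yaw (least squares)"""
    L={'red':(29,48),'blue':(29,-48),'yellow':(-29,48),'green':(-29,-48)}
    A=[];B=[]
    for c,l in L.items():
        m=cmask(im,c)&(abs(X[...,2]-.018)<.006)&(X[...,0]>.4)&(X[...,0]<.72)&(X[...,1]>0)&(X[...,1]<.3)
        k,lb,s,_=cv2.connectedComponentsWithStats(m.astype(np.uint8))
        if k<2: continue
        i=1+s[1:,4].argmax(); q=X[lb==i]
        if s[i,4]<100: continue
        ctr=(q.max(0)+q.min(0))/2; A.append(np.array(l)/1e3); B.append(ctr[:2]); print(c,s[i,4],np.round(ctr,4),np.round(np.ptp(q,axis=0)[:2],4),'z',np.round(np.median(q[:,2]),4))
    A=np.array(A);B=np.array(B); a=A-A.mean(0);b=B-B.mean(0)
    th=np.arctan2((a[:,0]*b[:,1]-a[:,1]*b[:,0]).sum(),(a*b).sum())
    c,s=np.cos(th),np.sin(th); t=B.mean(0)-np.array([[c,-s],[s,c]])@A.mean(0)
    print('resid mm',np.round(1e3*(b-a@np.array([[c,s],[-s,c]])),1).tolist()); return t,th
E
cat > jig.py <<'E'
from h import *
import sys
im,d,X,P=look('wrist',sys.argv[1])
t,th=plate_pose('wrist',im,X); print('plate',np.round(t,4),np.degrees(th))
# board outline by height & jig: fences
g=im.astype(int).sum(2)
roi=(X[...,0]>.38)&(X[...,0]<.72)&(X[...,1]>-.06)&(X[...,1]<.30)
fence=roi&(X[...,2]>.019)&(X[...,2]<.032)&(g<260)
fence=cv2.morphologyEx(fence.astype(np.uint8),cv2.MORPH_OPEN,np.ones((3,3),np.uint8)); k,l,s,_=cv2.connectedComponentsWithStats(fence)
i=1+s[1:,4].argmax(); q=X[l==i]; print('fence n',s[i],'z',np.percentile(q[:,2],[5,50,95]).round(4))
# fit L: parametrize jig pose; fence tops: far x in[105,123] (y -130..130); left y in [110,128]
from scipy.optimize import minimize
q=q[::max(1,len(q)//3000),:2]
def cost(p):
    c,s_=np.cos(p[2]),np.sin(p[2]); r=(q-p[:2])@np.array([[c,-s_],[s_,c]])
    df=np.hypot(np.maximum(abs(r[:,0]-.114)-.0,0),np.maximum(abs(r[:,1])-.13,0))
    dl=np.hypot(np.maximum(abs(r[:,1]-.119)-.0,0),np.maximum(abs(r[:,0])-.125,0))
    e=np.minimum(df,dl); return np.minimum(e,.012).__pow__(2).sum()*1e4
best=min((minimize(cost,[.54,.12,a],method='Nelder-Mead',options=dict(xatol=1e-5,fatol=1e-6,maxiter=2000)) for a in(0,.1,.2)),key=lambda r:r.fun)
jx,jy,ja=best.x; c,s_=np.cos(ja),np.sin(ja)
print('jig',best.x[:2].round(4),np.degrees(ja),'cost',best.fun,len(q))
Rj=np.array([[c,-s_],[s_,c]]); Rp=np.array([[np.cos(th),-np.sin(th)],[np.sin(th),np.cos(th)]])
cor=best.x[:2]+Rj@[.105,.11]; pc=t+Rp@[.05,.07]
print('corner',cor.round(4),'plate corner',pc.round(4),'in corner frame',(Rj.T@(pc-cor)).round(4),'askew',round(th-ja,4))
E
python3 jig.py w2.png
```

```text
red 750 [0.6056 0.1718 0.0178] [0.0329 0.0296] z 0.0181
blue 484 [0.5942 0.077  0.0181] [0.0275 0.0273] z 0.0181
yellow 633 [0.5483 0.1788 0.018 ] [0.0264 0.0273] z 0.0182
green 465 [0.5367 0.0842 0.0182] [0.0263 0.0265] z 0.0181
resid mm [[-0.2, -0.3], [0.0, 0.2], [0.1, -0.3], [0.1, 0.4]]
plate [0.5712 0.1279] -6.969256212760032
fence n [ 185   26  275  258 9593] z [0.0222 0.0237 0.025 ]
jig [0.5504 0.1271] 9.523822079332026 cost 913.9803964322732 3198
corner [0.6357 0.253 ] plate corner [0.6293 0.1914] in corner frame [-0.0165 -0.0597] askew -0.2879
```

View pics/w2.png

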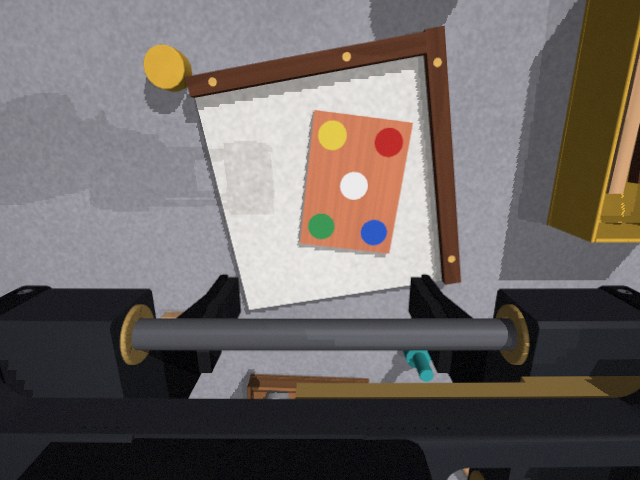

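>>> jog_arm(rows=[[0, 0, -0.027, 0, 0, 0, 0], [0, 0, -0.027, 0, 0, 0, 0], [0, 0, -0.027, 0, 0, 0, 0], [0, 0, -0.027, 0, 0, 0, 0], [0, 0, -0.027, 0, 0, 0, 0], [0, 0, -0.027, 0, 0, 0, 0], [0, 0, -0.027, 0, 0, 0, 0], [0, 0, -0.027, 0, 0, 0, 0], [0, 0, -0.027, 0, 0, 0, 0], [0, 0, -0.027, 0, 0, 0, 0], [0, 0, 0, 0, 0, 0, 0], [0, 0, 0, 0, 0, 0, 0]])

```text
time_s: 6.85
tool_pos: [0.5396, 0.3715, 0.4046]
tool_rot: [-180.0, 0.1, 0.2]
force: [1.1, -1.1, 1.2]
grip_width: 0.087
```

The second wrist picture shows the left fence from (190,85) to (435,40) and the far fence from (435,40) to (452,282), with the plate askew at centre (355,185). The fits agree with this. Next is the pusher on its pad.

```bash
cat > pu.py <<'E'
from h import *
import sys
im,d,X,P=look('wrist',sys.argv[1])
m=cmask(im,'red')&(X[...,2]>.03)&(X[...,2]<.09)&(X[...,1]>.2)
k,l,s,_=cv2.connectedComponentsWithStats(m.astype(np.uint8)); i=1+s[1:,4].argmax(); q=X[l==i]
zt=np.percentile(q[:,2],95); t=q[q[:,2]>zt-.004][:,:2].astype(np.float32)
r=cv2.minAreaRect(t*1000); print('handle top z',zt.round(4),'ctr',np.round(r[0],1),'size',np.round(r[1],1),'ang',r[2])
m=(X[...,2]>.013)&(X[...,2]<.021)&(np.hypot(X[...,0]-r[0][0]/1e3,X[...,1]-r[0][1]/1e3)<.06)
t=X[m][:,:2].astype(np.float32); r2=cv2.minAreaRect(t*1000); print('foot top z',np.median(X[m][:,2]).round(4),np.round(r2[0],1),np.round(r2[1],1),r2[2])
for r in landmark_of('wrist','pad')[:1]+landmark_of('wrist','pusher')[:1]: print(round(r['conf'],2),np.round(r['position']),np.round(atz('wrist',*r['position'],.003,P),4))
o=outline_of('wrist','pad')
if o:
    pm=o[0]['pixels']&(abs(X[...,2]-.003)<.004); r=cv2.minAreaRect(X[pm][:,:2].astype(np.float32)*1000); print('pad',o[0]['conf'],np.round(r[0],1),np.round(r[1],1),r[2])
E
python3 pu.py w3.png
```

```text
handle top z 0.068 ctr [517.4 400.8] size [24.4 23.9] ang 84.89302062988281
foot top z 0.0169 [517.3 400.8] [50.2 50.1] 84.85897827148438
0.8 [197. 302.] [0.5144 0.3851 0.003 ]
0.82 [179. 304.] [0.5164 0.4042 0.003 ]
pad 0.77 [512.  386.6] [112.1 110.7] 78.10172271728516
```

View pics/w3.png

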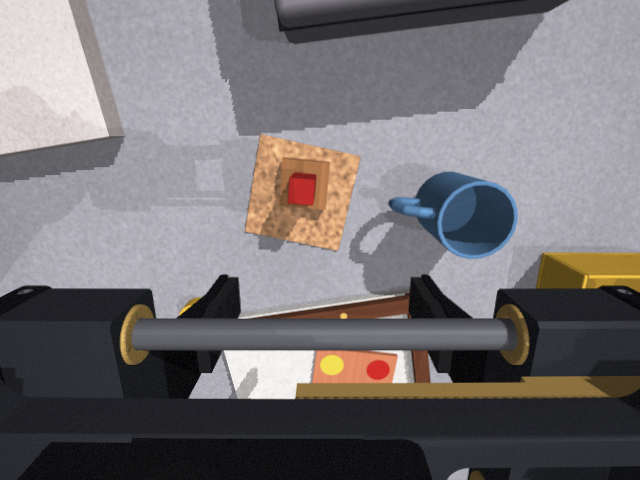

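The third wrist picture shows the pusher standing on the pad at about (303,185), with the mug to its right. I measure the pusher at (0.517, 0.401), yaw −5.1°, and the pad centre at (0.512, 0.387).

>>> jog_arm(rows=[[0, -0.0222, -0.0293, 0, 0, 0, 0], [0, 0, 0, 0.03, 0, 0, 5.2], [0, 0, 0, 0.035, 0, 0, 0], [0, 0, 0, 0.035, 0, 0, 0], [0, 0, 0, 0.03, 0, 0, 0], [0, 0, 0, 0.025, 0, 0, 0], [0, 0, 0, 0.02, 0, 0, 0], [0, 0, 0, 0.0136, 0, 0, 0], [0, 0, 0, 0, 0, 0, 0], [0, 0, 0, 0, 0, 0, 0]])

```text
time_s: 7.88
tool_pos: [0.5194, 0.3982, 0.2162]
tool_rot: [180.0, 0.0, -5.3]
force: [0.3, 0.5, -0.0]
grip_width: 0.0873
```

>>> jog_arm(rows=[[1, 0, 0, 0, 0, 0, 0], [1, 0, 0, 0, 0, 0, 0], [1, 0, 0, 0, 0, 0, 0], [1, 0, 0, 0, 0, 0, 0], [1, 0, 0, 0, 0, 0, 0], [1, 0, 0, 0, 0, 0, 0], [1, 0, 0, 0, 0, 0, 0], [1, 0, 0, 0, 0, 0, 0]], grip_force=50)

```text
time_s: 8.55
tool_pos: [0.5189, 0.3989, 0.2161]
tool_rot: [180.0, -0.0, -5.2]
force: [0.3, -0.6, -0.1]
grip_width: 0.0416
```

>>> jog_arm(rows=[[1, 0, 0, 0, 0, 0, 0], [1, 0, 0, 0, 0, 0, 0], [1, 0, 0, 0, 0, 0, 0], [1, 0, 0, 0, 0, 0, 0], [1, 0, 0, 0, 0, 0, 0], [1, 0, 0, 0, 0, 0, 0], [1, 0, 0, 0, 0, 0, 0], [1, 0, 0, 0, 0, 0, 0]])

```text
time_s: 9.22
tool_pos: [0.5188, 0.399, 0.216]
tool_rot: [180.0, 0.0, -5.2]
force: [0.3, 0.4, 0.2]
grip_width: 0.0236
```

>>> jog_arm(rows=[[1, 0, 0, -0.01, 0, 0, 0], [1, 0, 0, -0.02, 0, 0, 0], [1, 0, 0, -0.02, 0, 0, 0], [1, 0, 0, -0.02, 0, 0, 0], [1, 0, 0, 0, 0, 0, 0], [1, 0, 0, 0, 0, 0, 0]])

```text
time_s: 9.72
tool_pos: [0.5192, 0.3993, 0.2877]
tool_rot: [-179.9, -0.1, -5.3]
force: [-0.5, -0.4, -1.6]
grip_width: 0.0239
```

The pusher is held. I'll turn it to the jig's yaw and carry it to the near side of the plate.

>>> jog_arm(rows=[[1, 0, 0, 0, 0, 0, -4.9], [1, 0, 0, 0, 0, 0, -4.9], [1, 0, 0, 0, 0, 0, -4.9], [1, -0.0102, 0.0303, 0, 0, 0, 0], [1, -0.0102, 0.0303, 0, 0, 0, 0], [1, -0.0102, 0.0303, 0, 0, 0, 0], [1, -0.0102, 0.0303, 0, 0, 0, 0], [1, -0.0102, 0.0303, 0, 0, 0, 0], [1, -0.0102, 0.0303, 0, 0, 0, 0], [1, -0.0102, 0.0303, 0, 0, 0, 0], [1, -0.0102, 0.0303, 0, 0, 0, 0], [1, -0.0102, 0.0303, 0, 0, 0, 0]])

```text
time_s: 10.72
tool_pos: [0.4721, 0.1129, 0.2849]
tool_rot: [180.0, 0.1, 9.4]
force: [1.3, -0.9, -1.9]
grip_width: 0.0236
```

>>> jog_arm(rows=[[1, -0.0102, 0.0303, 0, 0, 0, 0], [1, 0, 0, 0, 0, 0, 0], [1, 0, 0, 0, 0, 0, 0], [1, 0, 0, 0, 0, 0, 0]])

```text
time_s: 11.05
tool_pos: [0.4678, 0.0835, 0.2855]
tool_rot: [-180.0, 0.0, 9.4]
force: [0.4, 0.3, -0.9]
grip_width: 0.0237
```

```bash
cat > cf.py <<'E'
from h import *
JA=np.radians(9.524); C=np.array([.6357,.2530]); RJ=np.array([[np.cos(JA),-np.sin(JA)],[np.sin(JA),np.cos(JA)]])
def uv(p): return RJ.T@(np.array(p)[:2]-C)
def xy(p): return C+RJ@np.array(p)
def plate(cam='wrist',name=None):
    im,d,X,P=look(cam,name); t,th=plate_pose(cam,im,X); R_=np.array([[np.cos(th),-np.sin(th)],[np.sin(th),np.cos(th)]])
    print(cam,'plate corner uv',uv(t+R_@[.05,.07]).round(4),'centre uv',uv(t).round(4),'askew',round(th-JA,4)); return im,d,X,P
E
python3 - <<'E'
from cf import *
o=status.get_obs(); print('tcp',np.round(o['tool_pos'],4),'uv',uv(o['tool_pos']).round(4),o['tool_rot'],o['grip_width'])
im,d,X,P=plate('wrist','w4.png')
m=(X[...,2]>.06)&(X[...,2]<.098)&(np.hypot(X[...,0]-o['tool_pos'][0],X[...,1]-o['tool_pos'][1])<.045)&(cv2.cvtColor(im,cv2.COLOR_RGB2HSV)[...,1]>60)
q=X[m]; r=cv2.minAreaRect(q[:,:2].astype(np.float32)*1000); print('foot',len(q),np.round(r,1) if 0 else r,'z',np.percentile(q[:,2],[5,50,95]).round(4))
plate('top')
E
```

```text
tcp [0.4678 0.0835 0.2855] uv [-0.1937 -0.1394] [-1.79972124e+02  4.94089372e-02  9.43250021e+00] 0.02374892472250383
red 1486 [0.6054 0.1717 0.0178] [0.0313 0.0295] z 0.018
blue 823 [0.5941 0.0784 0.0177] [0.0284 0.0243] z 0.0178
yellow 1432 [0.5482 0.1789 0.018 ] [0.029  0.0285] z 0.018
green 982 [0.5367 0.0835 0.0177] [0.0273 0.0276] z 0.0181
resid mm [[-0.1, -0.7], [-0.2, 1.3], [0.3, -0.3], [-0.1, -0.3]]
wrist plate corner uv [-0.0168 -0.0592] centre uv [-0.0844 -0.1125] askew -0.2827
foot 3750 ((465.11083984375, 96.32796478271484), (49.93581771850586, 29.022926330566406), 10.117955207824707) z [0.0782 0.0863 0.0915]
red 145 [0.6068 0.1708 0.0186] [0.029  0.0293] z 0.0184
blue 116 [0.5947 0.0759 0.018 ] [0.0247 0.0245] z 0.0181
yellow 138 [0.5491 0.1792 0.0183] [0.0288 0.0271] z 0.0182
resid mm [[-0.1, -0.4], [0.3, -0.1], [-0.2, 0.5]]
top plate corner uv [-0.0155 -0.0609] centre uv [-0.0837 -0.1134] askew -0.2954
```

View pics/w4.png

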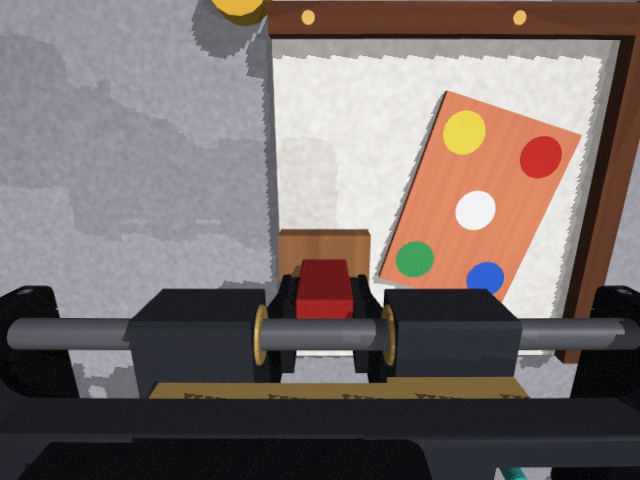

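The fourth wrist picture shows the pusher's foot at (325,255), aligned with the fences, just on the near side of the plate's green-spot corner (378,275). I'll lower it and push toward the far fence.

>>> jog_arm(rows=[[1, 0, 0, 0.015, 0, 0, 0], [1, 0, 0, 0.015, 0, 0, 0], [1, 0, 0, 0.013, 0, 0, 0], [1, 0, 0, 0.01, 0, 0, 0], [1, 0, 0, 0.005, 0, 0, 0], [1, 0, 0, 0, 0, 0, 0], [1, 0, 0, 0, 0, 0, 0]])

```text
time_s: 11.73
tool_pos: [0.4682, 0.0839, 0.2282]
tool_rot: [-180.0, 0.0, 9.5]
force: [0.8, 0.6, -0.1]
grip_width: 0.0233
```

>>> jog_arm(rows=[[1, 0.005, 0, 0, 0, 0, 0], [1, 0.005, 0, 0, 0, 0, 0], [1, 0.005, 0, 0, 0, 0, 0], [1, 0.005, 0, 0, 0, 0, 0], [1, 0.005, 0, 0, 0, 0, 0], [1, 0.005, 0, 0, 0, 0, 0], [1, 0.005, 0, 0, 0, 0, 0], [1, 0.005, 0, 0, 0, 0, 0], [1, 0.005, 0, 0, 0, 0, 0], [1, 0.005, 0, 0, 0, 0, 0], [1, 0, 0, 0, 0, 0, 0], [1, 0, 0, 0, 0, 0, 0]])

```text
time_s: 12.73
tool_pos: [0.5183, 0.0921, 0.2285]
tool_rot: [-179.9, -0.1, 9.5]
force: [-0.9, 0.4, -1.2]
grip_width: 0.0236
```

```bash
cat > st.py <<'E'
from cf import *
import sys
o=status.get_obs(); print('tcp',np.round(o['tool_pos'],4),'uv',uv(o['tool_pos']).round(4),np.round(o['tool_rot'],1),o['grip_width'],np.round(o['force'],1))
plate('wrist',sys.argv[1] if len(sys.argv)>1 else None)
if len(sys.argv)>2: plate('top')
E
python3 st.py w5.png
```

```text
tcp [0.5183 0.0921 0.2285] uv [-0.1424 -0.1393] [-1.799e+02 -1.000e-01  9.500e+00] 0.02361741245363082 [-0.9  0.4 -1.2]
red 2583 [0.6119 0.1874 0.0181] [0.0313 0.0305] z 0.018
blue 730 [0.6248 0.0967 0.0178] [0.0272 0.0207] z 0.0178
yellow 2419 [0.5539 0.1803 0.0182] [0.0287 0.0286] z 0.0181
green 494 [0.5648 0.0885 0.0179] [0.025 0.022] z 0.018
resid mm [[0.5, -2.2], [1.0, 2.3], [0.0, -1.8], [-1.5, 1.6]]
wrist plate corner uv [-0.0127 -0.0373] centre uv [-0.0652 -0.1054] askew -0.0362
```

>>> jog_arm(rows=[[1, 0.004, 0, 0, 0, 0, 0], [1, 0.004, 0, 0, 0, 0, 0], [1, 0.004, 0, 0, 0, 0, 0], [1, 0.003, 0, 0, 0, 0, 0], [1, 0, 0, 0, 0, 0, 0]])

```text
time_s: 13.2
tool_pos: [0.5328, 0.0941, 0.228]
tool_rot: [-180.0, -0.0, 9.5]
force: [-1.6, -0.8, -1.4]
grip_width: 0.0234
```

>>> jog_arm(rows=[[1, 0.001, 0, 0, 0, 0, 0], [1, 0.001, 0, 0, 0, 0, 0], [1, 0.001, 0, 0, 0, 0, 0], [1, 0, 0, 0, 0, 0, 0]])

```text
time_s: 13.53
tool_pos: [0.5353, 0.0945, 0.228]
tool_rot: [-180.0, -0.0, 9.5]
force: [-3.4, -0.5, -2.2]
grip_width: 0.0233
```

```bash
python3 st.py w6.png
```

```text
tcp [0.5353 0.0945 0.228 ] uv [-0.1253 -0.1396] [-180.    -0.     9.5] 0.02334913865241714 [-3.4 -0.5 -2.2]
red 2642 [0.6221 0.1937 0.018 ] [0.0321 0.0302] z 0.018
blue 1023 [0.6402 0.1018 0.0183] [0.0287 0.0239] z 0.0179
yellow 2445 [0.5651 0.1827 0.0179] [0.0287 0.0286] z 0.0181
green 523 [0.5821 0.0914 0.0179] [0.0252 0.0223] z 0.018
resid mm [[0.2, -1.3], [0.3, 1.2], [0.2, -1.5], [-0.7, 1.6]]
wrist plate corner uv [-0.0027 -0.0325] centre uv [-0.0512 -0.1036] askew 0.0215
```

>>> jog_arm(rows=[[1, 0.001, 0, 0, 0, 0, 0], [1, 0.001, 0, 0, 0, 0, 0], [1, 0, 0, 0, 0, 0, 0]])

```text
time_s: 13.83
tool_pos: [0.5368, 0.0948, 0.228]
tool_rot: [180.0, 0.1, 9.5]
force: [-3.3, -1.4, 0.2]
grip_width: 0.0242
```

>>> jog_arm(rows=[[1, 0.001, 0, 0, 0, 0, 0], [1, 0.001, 0, 0, 0, 0, 0], [1, 0, 0, 0, 0, 0, 0]])

```text
time_s: 14.08
tool_pos: [0.5386, 0.0952, 0.228]
tool_rot: [180.0, 0.1, 9.5]
force: [-4.8, -1.9, 0.7]
grip_width: 0.0242
```

```bash
python3 st.py w7.png 1
```

```text
tcp [0.5386 0.0952 0.228 ] uv [-0.1218 -0.1396] [1.8e+02 1.0e-01 9.5e+00] 0.024158252772236148 [-4.8 -1.9  0.7]
red 2650 [0.6232 0.194  0.018 ] [0.0315 0.0302] z 0.018
blue 924 [0.641  0.1028 0.0183] [0.0282 0.0224] z 0.0178
yellow 2458 [0.5661 0.1833 0.0181] [0.0285 0.0288] z 0.0181
green 608 [0.5826 0.0919 0.0181] [0.0256 0.0225] z 0.018
resid mm [[0.3, -1.5], [0.4, 1.6], [0.2, -1.6], [-0.9, 1.4]]
wrist plate corner uv [-0.0016 -0.0322] centre uv [-0.0502 -0.1031] askew 0.0193h.py:59: RuntimeWarning: Mean of empty slice.
  A=np.array(A);B=np.array(B); a=A-A.mean(0);b=B-B.mean(0)
  ret = ret.dtype.type(ret / rcount)
Traceback (most recent call last):
  File "st.py", line 5, in <module>
    if len(sys.argv)>2: plate('top')
                        ~~~~~^^^^^^^
  File "cf.py", line 6, in plate
    im,d,X,P=look(cam,name); t,th=plate_pose(cam,im,X); R_=np.array([[np.cos(th),-np.sin(th)],[np.sin(th),np.cos(th)]])
                                  ~~~~~~~~~~^^^^^^^^^^
  File "h.py", line 60, in plate_pose
    th=np.arctan2((a[:,0]*b[:,1]-a[:,1]*b[:,0]).sum(),(a*b).sum())
                   ~^^^^^
IndexError: too many indices for array: array is 1-dimensional, but 2 were indexed
```

View pics/w7.png

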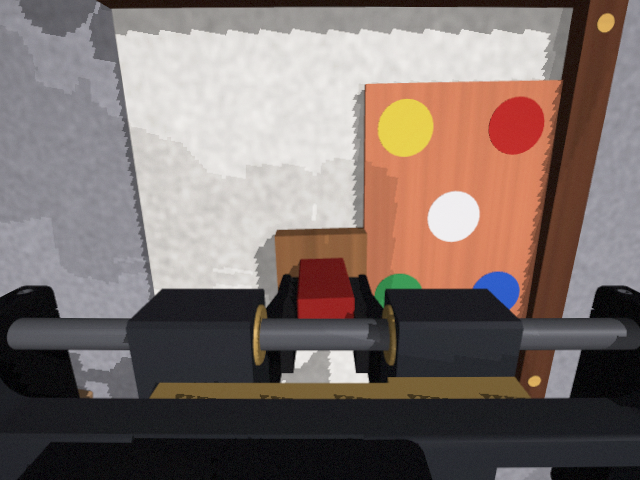

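The plate is now flush along the far fence; the picture shows its near edge at x≈364 against the foot. Next I'll go round to the right side and push toward the left fence.

>>> jog_arm(rows=[[1, -0.008, 0, 0, 0, 0, 0], [1, -0.008, 0.008, 0, 0, 0, 0], [1, 0, 0.02, 0, 0, 0, 0], [1, 0, 0.02, 0, 0, 0, 0], [1, 0, 0.02, 0, 0, 0, 0], [1, 0, 0.006, 0, 0, 0, 0], [1, 0.025, 0, 0, 0, 0, 0], [1, 0.025, 0, 0, 0, 0, 0], [1, 0.02, 0, 0, 0, 0, 0], [1, 0.016, 0, 0, 0, 0, 0], [1, 0, 0, 0, 0, 0, 0], [1, 0, 0, 0, 0, 0, 0]])

```text
time_s: 15.18
tool_pos: [0.6205, 0.0342, 0.2282]
tool_rot: [-179.9, -0.0, 9.5]
force: [0.4, 0.7, -1.0]
grip_width: 0.0238
```

```bash
python3 st.py w8.png
```

```text
tcp [0.6205 0.0342 0.2282] uv [-0.0512 -0.2132] [-179.9   -0.     9.5] 0.02376557587640416 [ 0.4  0.7 -1. ]
blue 2180 [0.6406 0.0995 0.0181] [0.028  0.0284] z 0.0181
green 2109 [0.5836 0.089  0.0182] [0.0279 0.0279] z 0.0181
resid mm [[0.0, 0.0], [-0.0, -0.0]]
wrist plate corner uv [-0.0014 -0.0338] centre uv [-0.0503 -0.1046] askew 0.0156
```

>>> jog_arm(rows=[[1, 0, -0.005, 0, 0, 0, 0], [1, 0, -0.005, 0, 0, 0, 0], [1, 0, -0.005, 0, 0, 0, 0], [1, 0, -0.005, 0, 0, 0, 0], [1, 0, -0.005, 0, 0, 0, 0], [1, 0, -0.005, 0, 0, 0, 0], [1, 0, -0.004, 0, 0, 0, 0], [1, 0, -0.004, 0, 0, 0, 0], [1, 0, -0.004, 0, 0, 0, 0], [1, 0, -0.002, 0, 0, 0, 0], [1, 0, 0, 0, 0, 0, 0]])

```text
time_s: 16.15
tool_pos: [0.6127, 0.0763, 0.2282]
tool_rot: [179.9, 0.1, 9.4]
force: [-1.8, -4.9, 0.7]
grip_width: 0.0238
```

>>> jog_arm(rows=[[1, 0, -0.001, 0, 0, 0, 0], [1, 0, -0.001, 0, 0, 0, 0], [1, 0, -0.001, 0, 0, 0, 0], [1, 0, 0, 0, 0, 0, 0]])

```text
time_s: 16.48
tool_pos: [0.6124, 0.0787, 0.2281]
tool_rot: [179.9, 0.1, 9.4]
force: [-0.5, -6.0, 0.9]
grip_width: 0.0234
```

```bash
python3 st.py w9.png
```

```text
tcp [0.6124 0.0787 0.2281] uv [-0.0518 -0.168 ] [1.799e+02 1.000e-01 9.400e+00] 0.023434706590147483 [-0.5 -6.   0.9]
red 1061 [0.6205 0.2179 0.0178] [0.0275 0.0129] z 0.0181
blue 2066 [0.6359 0.1319 0.018 ] [0.0282 0.0281] z 0.0181
yellow 1028 [0.5634 0.2084 0.0182] [0.027  0.0125] z 0.0182
green 2030 [0.5785 0.1222 0.0181] [0.0278 0.0281] z 0.0181
resid mm [[0.6, -4.5], [-0.5, 4.1], [0.6, -4.0], [-0.7, 4.4]]
wrist plate corner uv [ 0.0002 -0.0055] centre uv [-0.0494 -0.0758] askew 0.0058
```

>>> jog_arm(rows=[[1, 0, -0.001, 0, 0, 0, 0], [1, 0, -0.001, 0, 0, 0, 0], [1, 0, 0, 0, 0, 0, 0]])

```text
time_s: 16.78
tool_pos: [0.6121, 0.0806, 0.228]
tool_rot: [179.8, 0.1, 9.4]
force: [-0.2, -6.0, 0.5]
grip_width: 0.0238
```

>>> jog_arm(rows=[[1, 0, -0.001, 0, 0, 0, 0], [1, 0, -0.001, 0, 0, 0, 0], [1, 0, 0, 0, 0, 0, 0]])

```text
time_s: 17.03
tool_pos: [0.612, 0.0812, 0.2281]
tool_rot: [179.7, 0.1, 9.4]
force: [-2.0, -8.4, 1.6]
grip_width: 0.0237
```

```bash
sed -i "s/        if s\[i,4\]<100: continue/        if s[i,4]<100 or s[i,0]==0 or s[i,1]==0 or s[i,0]+s[i,2]>=640 or s[i,1]+s[i,3]>=480: continue/" h.py; python3 st.py w10.png
```

```text
tcp [0.612  0.0812 0.2281] uv [-0.0518 -0.1655] [1.797e+02 1.000e-01 9.400e+00] 0.02369310384448073 [-2.  -8.4  1.6]
blue 2073 [0.6355 0.1336 0.0182] [0.0283 0.0282] z 0.0181
green 2016 [0.5782 0.124  0.018 ] [0.0281 0.0278] z 0.0181
resid mm [[0.1, 0.0], [-0.1, -0.0]]
wrist plate corner uv [0.001  0.0003] centre uv [-0.049  -0.0697] askew -0.0002
```

>>> jog_arm(rows=[[1, 0, -0.0015, 0, 0, 0, 0], [1, 0, -0.0015, 0, 0, 0, 0], [1, 0, 0, 0, 0, 0, 0], [1, 0, 0, 0, 0, 0, 0]])

```text
time_s: 17.42
tool_pos: [0.6119, 0.0822, 0.2282]
tool_rot: [179.5, 0.1, 9.3]
force: [-1.7, -12.2, 3.5]
grip_width: 0.0236
```

>>> jog_arm(rows=[[1, 0, 0.008, 0, 0, 0, 0], [1, 0, 0.014, 0, 0, 0, 0], [1, -0.03, 0, 0, 0, 0, 0], [1, -0.03, 0, 0, 0, 0, 0], [1, -0.03, 0, 0, 0, 0, 0], [1, 0, -0.035, 0, 0, 0, 0], [1, 0, -0.035, 0, 0, 0, 0], [1, 0, -0.03, 0, 0, 0, 0], [1, 0, -0.013, 0, 0, 0, 0], [1, 0, 0, 0, 0, 0, 0], [1, 0, 0, 0, 0, 0, 0]])

```text
time_s: 18.33
tool_pos: [0.5074, 0.163, 0.2283]
tool_rot: [-179.9, -0.0, 9.6]
force: [0.0, -0.5, -1.0]
grip_width: 0.0235
```

```bash
python3 st.py w11.png
```

```text
tcp [0.5074 0.163  0.2283] uv [-0.1414 -0.0675] [-179.9   -0.     9.6] 0.02354505864226105 [ 0.  -0.5 -1. ]
red 2194 [0.6198 0.2279 0.0183] [0.0308 0.0296] z 0.018
blue 250 [0.6439 0.1275 0.0177] [0.0122 0.0148] z 0.0179
yellow 2100 [0.5624 0.2182 0.0181] [0.0286 0.0289] z 0.0181
resid mm [[-1.4, 1.5], [3.3, -4.9], [-1.9, 3.5]]
wrist plate corner uv [ 0.0015 -0.001 ] centre uv [-0.0459 -0.0728] askew 0.0367
```

>>> jog_arm(rows=[[1, 0.004, 0, 0, 0, 0, 0], [1, 0.004, 0, 0, 0, 0, 0], [1, 0.004, 0, 0, 0, 0, 0], [1, 0.003, 0, 0, 0, 0, 0], [1, 0.001, 0, 0, 0, 0, 0], [1, 0.001, 0, 0, 0, 0, 0], [1, 0, 0, 0, 0, 0, 0], [1, 0, 0, 0, 0, 0, 0]])

```text
time_s: 19.05
tool_pos: [0.5244, 0.1647, 0.228]
tool_rot: [180.0, 0.0, 9.5]
force: [-0.1, 0.5, -1.2]
grip_width: 0.0236
```

>>> jog_arm(rows=[[1, 0.0015, 0, 0, 0, 0, 0], [1, 0.0015, 0, 0, 0, 0, 0], [1, 0, 0, 0, 0, 0, 0], [1, 0, 0, 0, 0, 0, 0]])

```text
time_s: 19.38
tool_pos: [0.5263, 0.1651, 0.2275]
tool_rot: [180.0, 0.2, 9.5]
force: [-5.1, -1.2, 0.9]
grip_width: 0.0235
```

>>> jog_arm(rows=[[1, 0.0015, 0, 0, 0, 0, 0], [1, 0.0015, 0, 0, 0, 0, 0], [1, 0, 0, 0, 0, 0, 0], [1, 0, 0, 0, 0, 0, 0]])

```text
time_s: 19.72
tool_pos: [0.5276, 0.1655, 0.2268]
tool_rot: [179.9, 0.5, 9.5]
force: [-10.9, -2.0, 3.6]
grip_width: 0.0236
```

>>> jog_arm(rows=[[1, -0.006, 0, 0, 0, 0, 0], [1, -0.012, 0, 0, 0, 0, 0], [1, 0, 0, -0.03, 0, 0, 0], [1, 0, 0, -0.035, 0, 0, 0], [1, 0, 0, -0.035, 0, 0, 0], [1, 0, 0, -0.02, 0, 0, 0], [1, -0.035, 0, 0, 0, 0, 0], [1, -0.03, -0.015, 0, 0, 0, 0], [1, 0, -0.03, 0, 0, 0, 0], [1, 0, 0, 0, 0, 0, 0], [1, 0, 0, 0, 0, 0, 0]])

```text
time_s: 20.63
tool_pos: [0.4408, 0.1981, 0.349]
tool_rot: [180.0, -0.2, 9.7]
force: [0.6, -0.5, -0.8]
grip_width: 0.0234
```

```bash
python3 st.py w12.png; python3 - <<'E'
from cf import *
plate('top','t2.png'); plate('side')
im=cv2.imread('pics/t2.png'); cv2.imwrite('pics/t2c.png',cv2.resize(im[150:340,100:360],None,fx=3,fy=3,interpolation=cv2.INTER_CUBIC))
E
```

```text
tcp [0.4408 0.1981 0.349 ] uv [-0.2013 -0.0219] [180.   -0.2   9.7] 0.023410374504346042 [ 0.6 -0.5 -0.8]
red 797 [0.6199 0.2284 0.018 ] [0.0306 0.0304] z 0.018
yellow 729 [0.5621 0.2184 0.0178] [0.0288 0.0285] z 0.018
resid mm [[0.3, 0.1], [-0.3, -0.1]]
wrist plate corner uv [0.0009 0.0005] centre uv [-0.0487 -0.0698] askew 0.0049
red 141 [0.6212 0.2281 0.0183] [0.0295 0.0281] z 0.018
blue 112 [0.636  0.133  0.0185] [0.0251 0.0265] z 0.018
yellow 141 [0.5629 0.2183 0.0181] [0.0267 0.0291] z 0.0179
green 119 [0.5786 0.124  0.0184] [0.0245 0.0245] z 0.0181
resid mm [[0.6, 0.2], [0.1, -0.0], [-0.5, -0.3], [-0.1, 0.1]]
top plate corner uv [ 0.0022 -0.0004] centre uv [-0.0483 -0.0701] askew -0.0063h.py:59: RuntimeWarning: Mean of empty slice.
  A=np.array(A);B=np.array(B); a=A-A.mean(0);b=B-B.mean(0)
  ret = ret.dtype.type(ret / rcount)
Traceback (most recent call last):
  File "cf.py", line 6, in plate
    im,d,X,P=look(cam,name); t,th=plate_pose(cam,im,X); R_=np.array([[np.cos(th),-np.sin(th)],[np.sin(th),np.cos(th)]])
                                  ~~~~~~~~~~^^^^^^^^^^
  File "h.py", line 60, in plate_pose
    th=np.arctan2((a[:,0]*b[:,1]-a[:,1]*b[:,0]).sum(),(a*b).sum())
                   ~^^^^^
IndexError: too many indices for array: array is 1-dimensional, but 2 were indexed
```

The plate is seated: corner error ≤1–2 mm, askew <0.01 rad in both the wrist and top views. Now the pusher goes back to the pad.

>>> jog_arm(rows=[[1, 0.0145, -0.0248, 0, 0, 0, 0], [1, 0.0145, -0.0248, 0, 0, 0, 0], [1, 0.0145, -0.0248, 0, 0, 0, 0], [1, 0.0145, -0.0248, 0, 0, 0, 0], [1, 0.0145, -0.0248, 0, 0, 0, 0], [1, 0.0145, -0.0248, 0, 0, 0, 0], [1, 0.0145, -0.0248, 0, 0, 0, 0], [1, 0, 0, 0, 0, 0, 4.9], [1, 0, 0, 0, 0, 0, 4.9], [1, 0, 0, 0, 0, 0, 4.9], [1, 0, 0, 0, 0, 0, 0], [1, 0, 0, 0, 0, 0, 0]])

```text
time_s: 21.78
tool_pos: [0.5137, 0.3836, 0.3473]
tool_rot: [180.0, 0.0, -5.2]
force: [-0.3, -1.0, -1.1]
grip_width: 0.0236
```

```bash
python3 - <<'E'
from cf import *
o=status.get_obs(); print(np.round(o['tool_pos'],4),o['tool_rot'],o['grip_width'])
im,d,X,P=look('wrist','w13.png'); h=cv2.cvtColor(im,cv2.COLOR_RGB2HSV)
ol=outline_of('wrist','pad')
if ol:
    pm=ol[0]['pixels']&(abs(X[...,2]-.003)<.004); r=cv2.minAreaRect(X[pm][:,:2].astype(np.float32)*1000); print('pad',ol[0]['conf'],r)
ol=outline_of('wrist','pusher')
if ol:
    q=X[ol[0]['pixels']&(X[...,2]>.11)]; print('pusher',ol[0]['conf'],q.min(0).round(4),q.max(0).round(4)); z=q[:,2]; print(np.histogram(z,bins=np.arange(.12,.22,.006)))
E
```

```text
[0.5137 0.3836 0.3473] [ 1.79963064e+02  3.42948737e-02 -5.20146152e+00] 0.023577396628622016
pad 0.77 ((512.5618896484375, 387.617919921875), (109.49475860595703, 110.5269546508789), 78.41497039794922)
pusher 0.75 [0.4885 0.3837 0.1325] [0.5404 0.4615 0.327 ]
(array([   0,    0,  199,  251, 3086,  174,  194,  223,  240,  262,  285,
        314, 1325,  123,    0,    0]), array([0.12 , 0.126, 0.132, 0.138, 0.144, 0.15 , 0.156, 0.162, 0.168,
       0.174, 0.18 , 0.186, 0.192, 0.198, 0.204, 0.21 , 0.216]))
```

View pics/w13.png

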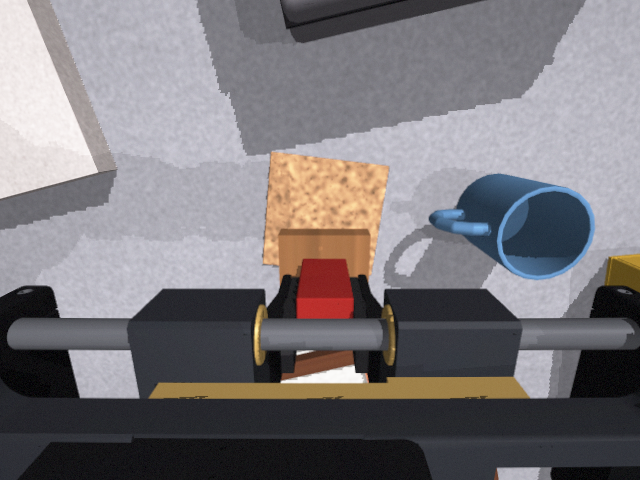

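The fifth wrist picture I viewed here shows the pusher upright in the grip above the pad, with the foot at (325,250). Now I'll lower it.

>>> jog_arm(rows=[[1, 0, -0.003, 0.02, 0, 0, 0], [1, 0, 0, 0.03, 0, 0, 0], [1, 0, 0, 0.03, 0, 0, 0], [1, 0, 0, 0.025, 0, 0, 0], [1, 0, 0, 0.014, 0, 0, 0], [1, 0, 0, 0.006, 0, 0, 0], [1, 0, 0, 0.003, 0, 0, 0], [1, 0, 0, 0.002, 0, 0, 0], [1, 0, 0, 0, 0, 0, 0], [1, 0, 0, 0, 0, 0, 0]])

```text
time_s: 22.77
tool_pos: [0.5134, 0.3878, 0.2196]
tool_rot: [-179.9, -0.1, -5.2]
force: [0.1, 0.2, -2.1]
grip_width: 0.0234
```

>>> jog_arm(rows=[[1, 0, 0, 0.001, 0, 0, 0], [1, 0, 0, 0.001, 0, 0, 0], [1, 0, 0, 0.001, 0, 0, 0], [1, 0, 0, 0, 0, 0, 0]])

```text
time_s: 23.1
tool_pos: [0.5132, 0.3876, 0.2168]
tool_rot: [-180.0, -0.1, -5.2]
force: [-1.6, -1.5, 5.8]
grip_width: 0.0239
```

>>> jog_arm(rows=[[1, 0, 0, 0.001, 0, 0, 0], [1, 0, 0, 0, 0, 0, 0]])

```text
time_s: 23.27
tool_pos: [0.5132, 0.3878, 0.2168]
tool_rot: [180.0, -0.1, -5.2]
force: [-4.3, -3.7, 10.9]
grip_width: 0.0236
```

It's on the pad. I'll open, rise and check.

>>> jog_arm(rows=[[0.3, 0, 0, -0.001, 0, 0, 0], [0.3, 0, 0, 0, 0, 0, 0], [0.3, 0, 0, 0, 0, 0, 0], [0.3, 0, 0, 0, 0, 0, 0], [0.3, 0, 0, 0, 0, 0, 0], [0.3, 0, 0, 0, 0, 0, 0], [0.3, 0, 0, 0, 0, 0, 0], [0.3, 0, 0, -0.01, 0, 0, 0], [0.3, 0, 0, -0.03, 0, 0, 0], [0.3, 0, 0, -0.04, 0, 0, 0], [0.3, 0, 0, -0.04, 0, 0, 0], [0.3, 0, 0, -0.04, 0, 0, 0]])

```text
time_s: 24.27
tool_pos: [0.5126, 0.3873, 0.3775]
tool_rot: [-180.0, 0.0, -5.2]
force: [0.6, -0.1, 0.6]
grip_width: 0.061
```

>>> jog_arm(rows=[[0.3, 0, 0.03, -0.03, 0, 0, -5.2], [0.3, 0, 0.04, 0, 0, 0, 0], [0.3, 0, 0, 0, 0, 0, 0], [0.3, 0, 0, 0, 0, 0, 0]])

```text
time_s: 24.6
tool_pos: [0.5116, 0.315, 0.4056]
tool_rot: [179.9, -0.1, -0.4]
force: [-0.4, -0.1, 0.1]
grip_width: 0.0608
```

```bash
sed -i 's/X\[...,1\]>.2)/X[...,1]>.3)/' pu.py; python3 pu.py w14.png; python3 -c "
from cf import *
o=status.get_obs(); print(np.round(o['tool_pos'],4),np.round(o['tool_rot'],2),o['grip_width'],o['time_s'])"
```

```text
handle top z 0.068 ctr [509.4 418.4] size [24.2 23.6] ang 84.39714813232422
foot top z 0.0169 [509.6 418.4] [50.3 50.1] 84.72505187988281
0.93 [143. 325.] [0.513  0.3851 0.003 ]
0.96 [114. 320.] [0.5082 0.415  0.003 ]
pad 0.93 [512.4 386.9] [112.4 112.6] 78.10151672363281
[0.5095 0.3193 0.4044] [-1.7996e+02  5.0000e-02  8.0000e-02] 0.06089700022517249 24.8
```

The pusher now stands 31 mm off the pad's centre. It was released at (0.513, 0.388), so it must have been knocked. I'll re-centre it.

>>> jog_arm(rows=[[0.3, 0, -0.033, 0, 0, 0, 0], [0.3, 0, -0.033, 0, 0, 0, 0], [0.3, 0, -0.033, 0, 0, 0, 0], [0.3, 0, 0, 0.03, 0, 0, 5.4], [0.3, 0, 0, 0.035, 0, 0, 0], [0.3, 0, 0, 0.035, 0, 0, 0], [0.3, 0, 0, 0.03, 0, 0, 0], [0.3, 0, 0, 0.025, 0, 0, 0], [0.3, 0, 0, 0.02, 0, 0, 0], [0.3, 0, 0, 0.012, 0, 0, 0], [0.3, 0, 0, 0, 0, 0, 0], [0.3, 0, 0, 0, 0, 0, 0]])

```text
time_s: 25.8
tool_pos: [0.5098, 0.4179, 0.2174]
tool_rot: [-180.0, 0.1, -5.4]
force: [-0.3, 1.0, 0.9]
grip_width: 0.0611
```

>>> jog_arm(rows=[[1, 0, 0, 0, 0, 0, 0], [1, 0, 0, 0, 0, 0, 0], [1, 0, 0, 0, 0, 0, 0], [1, 0, 0, 0, 0, 0, 0], [1, 0, 0, 0, 0, 0, 0], [1, 0, 0, 0, 0, 0, 0], [1, 0, 0, 0, 0, 0, 0], [1, 0, 0, 0, 0, 0, 0], [1, 0, 0, 0, 0, 0, 0], [1, 0, 0, 0, 0, 0, 0], [1, 0, 0, 0, 0, 0, 0], [1, 0, 0, -0.002, 0, 0, 0]])

```text
time_s: 26.8
tool_pos: [0.5103, 0.4167, 0.219]
tool_rot: [180.0, 0.0, -5.4]
force: [-0.2, -0.0, -1.2]
grip_width: 0.0237
```

>>> jog_arm(rows=[[1, 0, 0, -0.004, 0, 0, 0], [1, 0, 0.01, 0, 0, 0, 0], [1, 0, 0.01, 0, 0, 0, 0], [1, 0, 0.01, 0, 0, 0, 0], [1, 0, 0, 0, 0, 0, 0], [1, 0, 0, 0.003, 0, 0, 0], [1, 0, 0, 0.002, 0, 0, 0], [1, 0, 0, 0.001, 0, 0, 0], [1, 0, 0, 0, 0, 0, 0]])

```text
time_s: 27.55
tool_pos: [0.5075, 0.3874, 0.2178]
tool_rot: [180.0, -0.0, -5.4]
force: [0.3, -1.0, 2.2]
grip_width: 0.0239
```

>>> jog_arm(rows=[[0.3, 0, 0, 0.0005, 0, 0, 0], [0.3, 0, 0, 0, 0, 0, 0], [0.3, 0, 0, 0, 0, 0, 0], [0.3, 0, 0, 0, 0, 0, 0], [0.3, 0, 0, 0, 0, 0, 0], [0.3, 0, 0, 0, 0, 0, 0], [0.3, 0, 0, 0, 0, 0, 0], [0.3, 0, 0, -0.01, 0, 0, 0], [0.3, 0, 0, -0.03, 0, 0, 0], [0.3, 0, 0, -0.04, 0, 0, 0], [0.3, 0, 0, -0.04, 0, 0, 0], [0.3, 0, 0, -0.04, 0, 0, 0]])

```text
time_s: 28.55
tool_pos: [0.5071, 0.3871, 0.3796]
tool_rot: [-180.0, -0.0, -5.4]
force: [1.5, 0.3, 0.3]
grip_width: 0.0609
```

>>> jog_arm(rows=[[0.3, 0, 0.03, -0.027, 0, 0, -5.4], [0.3, 0, 0.04, 0, 0, 0, 0], [0.3, 0, 0, 0, 0, 0, 0], [0.3, 0, 0, 0, 0, 0, 0]])

```text
time_s: 28.88
tool_pos: [0.5059, 0.3143, 0.4051]
tool_rot: [179.9, -0.1, -0.4]
force: [-0.1, 0.1, 0.1]
grip_width: 0.0613
```

```bash
python3 pu.py w15.png; python3 -c "
from cf import *
o=status.get_obs(); print(np.round(o['tool_pos'],4),np.round(o['tool_rot'],2),o['grip_width'],o['time_s']); plate('top')"
```

```text
handle top z 0.068 ctr [507.2 388.8] size [23.6 23.6] ang 84.71809387207031
foot top z 0.0169 [507.4 388.5] [50.3 50. ] 84.64210510253906
pad 0.97 [512.4 387.2] [111.1 110.3] 78.2191390991211
[0.5039 0.3186 0.404 ] [-1.7996e+02  4.0000e-02  8.0000e-02] 0.060709694099315994 29.0833
red 139 [0.6212 0.2277 0.0172] [0.0291 0.0271] z 0.0178
blue 114 [0.636  0.1326 0.0181] [0.025  0.0268] z 0.0181
yellow 142 [0.5629 0.218  0.0179] [0.0269 0.0291] z 0.0183
green 119 [0.5786 0.1239 0.018 ] [0.0248 0.0246] z 0.0183
resid mm [[0.5, 0.1], [0.1, -0.1], [-0.5, -0.3], [-0.0, 0.3]]
top plate corner uv [ 0.0021 -0.0007] centre uv [-0.0484 -0.0704] askew -0.0068
```

The pusher is centred within 5 mm of the pad's middle and the plate is still seated. Now the weights, red first.

>>> jog_arm(rows=[[0.5, -0.0021, 0.0393, 0, 0, 0, 0], [0.5, -0.0021, 0.0393, 0, 0, 0, 0], [0.5, -0.0021, 0.0393, 0, 0, 0, 0], [0.5, -0.0021, 0.0393, 0, 0, 0, 0], [0.5, -0.0021, 0.0393, 0, 0, 0, 0], [0.5, -0.0021, 0.0393, 0, 0, 0, 0], [0.5, -0.0021, 0.0393, 0, 0, 0, 0], [0.5, -0.0021, 0.0393, 0, 0, 0, 0], [0.5, -0.0021, 0.0393, 0, 0, 0, 0], [0.5, -0.0021, 0.0393, 0, 0, 0, 0], [0.5, -0.0021, 0.0393, 0, 0, 0, 0], [0.5, -0.0021, 0.0393, 0, 0, 0, 0]])

```text
time_s: 30.13
tool_pos: [0.4792, -0.1549, 0.404]
tool_rot: [-180.0, -0.0, 0.1]
force: [1.8, 0.5, 0.0]
grip_width: 0.0436
```

>>> jog_arm(rows=[[0.5, 0, 0, 0.034, 0, 0, 0], [0.5, 0, 0, 0.035, 0, 0, 0], [0.5, 0, 0, 0.035, 0, 0, 0], [0.5, 0, 0, 0, 0, 0, 0], [0.5, 0, 0, 0, 0, 0, 0]])

```text
time_s: 30.55
tool_pos: [0.4789, -0.1531, 0.2989]
tool_rot: [-179.9, 0.2, 0.1]
force: [0.9, 0.3, 0.0]
grip_width: 0.0435
```

Precise. I'll descend to TCP z 0.212, close and lift.

>>> jog_arm(rows=[[0.5, 0, 0, 0.03, 0, 0, 0], [0.5, 0, 0, 0.03, 0, 0, 0], [0.5, 0, 0, 0.018, 0, 0, 0], [0.5, 0, 0, 0.009, 0, 0, 0], [1, 0, 0, 0, 0, 0, 0], [1, 0, 0, 0, 0, 0, 0], [1, 0, 0, 0, 0, 0, 0], [1, 0, 0, 0, 0, 0, 0], [1, 0, 0, 0, 0, 0, 0], [1, 0, 0, 0, 0, 0, 0], [1, 0, 0, 0, 0, 0, 0], [1, 0, 0, 0, 0, 0, 0]], grip_force=40)

```text
time_s: 31.55
tool_pos: [0.4796, -0.1545, 0.2142]
tool_rot: [179.9, -0.1, -0.1]
force: [-1.8, 1.3, 5.7]
grip_width: 0.0147
```

>>> jog_arm(rows=[[1, 0, 0, 0, 0, 0, 0], [1, 0, 0, 0, 0, 0, 0], [1, 0, 0, -0.015, 0, 0, 0], [1, 0, 0, -0.03, 0, 0, 0], [1, 0, 0, -0.03, 0, 0, 0], [1, 0, 0, -0.012, 0, 0, 0], [1, 0, 0, 0, 0, 0, 0]])

```text
time_s: 32.13
tool_pos: [0.4803, -0.1546, 0.303]
tool_rot: [179.8, -0.3, -0.1]
force: [0.5, 0.1, -1.8]
grip_width: 0.0148
```

>>> jog_arm(rows=[[1, 0.0127, -0.0348, 0, 0, 0, 0], [1, 0.0127, -0.0348, 0, 0, 0, 0], [1, 0.0127, -0.0348, 0, 0, 0, 0], [1, 0.0127, -0.0348, 0, 0, 0, 0], [1, 0.0127, -0.0348, 0, 0, 0, 0], [1, 0.0127, -0.0348, 0, 0, 0, 0], [1, 0.0127, -0.0348, 0, 0, 0, 0], [1, 0.0127, -0.0348, 0, 0, 0, 0], [1, 0.0127, -0.0348, 0, 0, 0, 0], [1, 0.0127, -0.0348, 0, 0, 0, 0], [1, 0.0127, -0.0348, 0, 0, 0, 0], [1, 0, 0, 0, 0, 0, 0]])

```text
time_s: 33.13
tool_pos: [0.6177, 0.2372, 0.2974]
tool_rot: [-179.6, 0.2, 0.5]
force: [-1.1, 0.7, -0.5]
grip_width: 0.0149
```

```bash
cat > hw.py <<'E'
from cf import *
import sys
o=status.get_obs(); print('tcp',np.round(o['tool_pos'],4),np.round(o['tool_rot'],1),o['grip_width'],o['time_s'])
im,d,X,P=plate('wrist',sys.argv[1])
c=sys.argv[2]; m=cmask(im,c)&(X[...,2]>.05)&(X[...,2]<.22)&(np.hypot(X[...,0]-o['tool_pos'][0],X[...,1]-o['tool_pos'][1])<.04)
q=X[m]; print('knob',len(q),q.min(0).round(4),q.max(0).round(4)) if len(q) else print('no knob')
m=(X[...,2]>.05)&(X[...,2]<o['tool_pos'][2]-.172)&(np.hypot(X[...,0]-o['tool_pos'][0],X[...,1]-o['tool_pos'][1])<.03)
q=X[m]; print('disc',len(q),q.min(0).round(4),q.max(0).round(4)) if len(q) else 0
E
python3 hw.py w16.png red
```

```text
tcp [0.6177 0.2372 0.2974] [-179.6    0.2    0.5] 0.014854332565041498 33.1333
red 362 [0.6195 0.2347 0.0183] [0.0285 0.0171] z 0.0181
blue 259 [0.6277 0.1304 0.0179] [0.0125 0.023 ] z 0.0177
yellow 965 [0.5621 0.2185 0.0183] [0.0291 0.0287] z 0.0181
resid mm [[0.8, 6.2], [-1.9, -2.7], [1.0, -3.5]]
wrist plate corner uv [ 0.0013 -0.0005] centre uv [-0.0523 -0.0677] askew -0.0528
knob 1354 [0.6048 0.2269 0.1072] [0.6339 0.25   0.1672]
disc 2012 [0.6004 0.2415 0.0878] [0.6332 0.2565 0.1254]
```

View pics/w16.png

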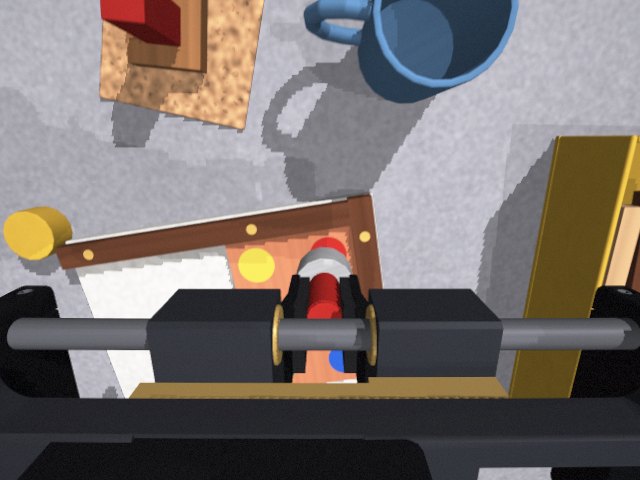

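The picture shows the red weight gripped above its spot, near (325,260). The arm was still settling, so I'll measure again.

>>> jog_arm(rows=[[1, 0, 0, 0, 0, 0, 0], [1, 0, 0, 0, 0, 0, 0], [1, 0, 0, 0, 0, 0, 0]])

```text
time_s: 33.43
tool_pos: [0.6192, 0.2263, 0.299]
tool_rot: [179.9, 0.1, -0.2]
force: [-0.3, -0.3, -1.9]
grip_width: 0.015
```

```bash
python3 hw.py w17.png red; python3 - <<'E'
from cf import *
o=status.get_obs(); im,d,X,P=look('wrist'); t=o['tool_pos']
r=np.hypot(X[...,0]-t[0],X[...,1]-t[1]); m=(r<.035)&(X[...,2]>.07)&(X[...,2]<.14)
q=X[m]; 
for z in np.arange(.085,.14,.004):
    s=q[abs(q[:,2]-z)<.002]; 
    if len(s): print(round(z,3),len(s),s.min(0).round(4)[:2],s.max(0).round(4)[:2])
E
```

```text
tcp [0.6192 0.2263 0.299 ] [ 1.799e+02  1.000e-01 -2.000e-01] 0.01499234028258315 33.4333
red 969 [0.6195 0.2304 0.0177] [0.0291 0.0262] z 0.018
yellow 982 [0.5626 0.2186 0.0182] [0.0282 0.0284] z 0.0181
resid mm [[0.1, 0.0], [-0.1, -0.0]]
wrist plate corner uv [0.0004 0.0031] centre uv [-0.047  -0.0687] askew 0.0376
knob 1345 [0.6008 0.2174 0.1082] [0.636  0.2638 0.191 ]
disc 1996 [0.6025 0.2293 0.0897] [0.6351 0.2435 0.127 ]
0.089 9 [0.6042 0.2331] [0.6326 0.2428]
0.093 96 [0.6032 0.2299] [0.6337 0.2436]
0.097 118 [0.6035 0.2309] [0.6333 0.2436]
0.101 117 [0.6038 0.2319] [0.6337 0.2435]
0.105 135 [0.6042 0.233 ] [0.6338 0.2439]
0.109 774 [0.605  0.2289] [0.633  0.2437]
0.113 99 [0.6068 0.2296] [0.6292 0.2431]
0.117 155 [0.6032 0.2304] [0.6352 0.2377]
0.121 211 [0.6029 0.2306] [0.6354 0.238 ]
0.125 254 [0.6027 0.2306] [0.6353 0.2382]
0.129 251 [0.6027 0.2302] [0.6354 0.238 ]
0.133 258 [0.6027 0.2305] [0.6353 0.2382]
0.137 308 [0.6024 0.2299] [0.6353 0.238 ]
```

Upright and within 2 mm of the spot. I'll lower it.

>>> jog_arm(rows=[[1, 0.001, 0, 0.02, 0, 0, 0], [1, 0, 0, 0.025, 0, 0, 0], [1, 0, 0, 0.015, 0, 0, 0], [1, 0, 0, 0.006, 0, 0, 0], [1, 0, 0, 0.003, 0, 0, 0], [1, 0, 0, 0.001, 0, 0, 0], [1, 0, 0, 0, 0, 0, 0], [1, 0, 0, 0, 0, 0, 0]])

```text
time_s: 34.2
tool_pos: [0.6205, 0.2287, 0.2314]
tool_rot: [-180.0, -0.1, -0.0]
force: [0.5, 0.1, -1.7]
grip_width: 0.0151
```

>>> jog_arm(rows=[[1, 0, 0, 0.001, 0, 0, 0], [1, 0, 0, 0, 0, 0, 0]])

```text
time_s: 34.37
tool_pos: [0.6203, 0.2285, 0.2298]
tool_rot: [-180.0, -0.1, -0.0]
force: [0.5, -0.2, -2.4]
grip_width: 0.015
```

>>> jog_arm(rows=[[1, 0, 0, 0.001, 0, 0, 0], [1, 0, 0, 0.001, 0, 0, 0], [1, 0, 0, 0, 0, 0, 0]])

```text
time_s: 34.62
tool_pos: [0.6202, 0.2285, 0.2274]
tool_rot: [180.0, -0.0, -0.0]
force: [-0.4, -0.2, 0.3]
grip_width: 0.015
```

>>> jog_arm(rows=[[0.5, 0, 0, 0.0005, 0, 0, 0], [0.5, 0, 0, 0, 0, 0, 0], [0.5, 0, 0, 0, 0, 0, 0], [0.5, 0, 0, 0, 0, 0, 0], [0.5, 0, 0, 0, 0, 0, 0], [0.5, 0, 0, -0.01, 0, 0, 0], [0.5, 0, 0, -0.03, 0, 0, 0], [0.5, 0, 0, -0.03, 0, 0, 0], [0.5, 0, 0, -0.005, 0, 0, 0]])

```text
time_s: 35.37
tool_pos: [0.6213, 0.2297, 0.308]
tool_rot: [-179.8, -0.5, -0.0]
force: [1.1, 1.9, 1.0]
grip_width: 0.0436
```

>>> jog_arm(rows=[[0.5, -0.0117, 0.0388, 0, 0, 0, 0], [0.5, -0.0117, 0.0388, 0, 0, 0, 0], [0.5, -0.0117, 0.0388, 0, 0, 0, 0], [0.5, -0.0117, 0.0388, 0, 0, 0, 0], [0.5, -0.0117, 0.0388, 0, 0, 0, 0], [0.5, -0.0117, 0.0388, 0, 0, 0, 0], [0.5, -0.0117, 0.0388, 0, 0, 0, 0], [0.5, -0.0117, 0.0388, 0, 0, 0, 0], [0.5, -0.0117, 0.0388, 0, 0, 0, 0], [0.5, -0.0117, 0.0388, 0, 0, 0, 0], [0.5, -0.0117, 0.0388, 0, 0, 0, 0], [0.5, -0.0117, 0.0388, 0, 0, 0, 0]])

```text
time_s: 36.37
tool_pos: [0.4785, -0.2387, 0.3026]
tool_rot: [179.9, -0.1, -0.0]
force: [1.3, -0.6, 0.0]
grip_width: 0.0434
```

>>> jog_arm(rows=[[0.5, 0, 0, 0, 0, 0, 0], [0.5, 0, 0, 0, 0, 0, 0], [0.5, 0, 0, 0, 0, 0, 0]])

```text
time_s: 36.62
tool_pos: [0.4796, -0.2365, 0.3021]
tool_rot: [-180.0, -0.0, -0.0]
force: [0.3, 0.0, 0.1]
grip_width: 0.0434
```

```bash
cat > chk.py <<'E'
from cf import *
o=status.get_obs(); print('tcp',np.round(o['tool_pos'],4),np.round(o['tool_rot'],1),o['grip_width'],o['time_s'])
im,d,X,P=look('top','chk.png')
D={'red':(-21,-22),'blue':(-21,-118),'yellow':(-79,-22),'green':(-79,-118),'white':(-50,-70)}
for c,p in D.items():
    p=xy(np.array(p)/1e3); m=cmask(im,c)&(X[...,2]>.055)&(X[...,2]<.085)&(X[...,1]>-.02)&(X[...,1]<.28)&(X[...,0]>.45)
    q=X[m]
    if len(q)>8:
        t=q[q[:,2]>.066]; k=(t.max(0)+t.min(0))/2 if len(t)>4 else q.mean(0); print(c,len(q),'knob top',k.round(4),'off spot mm',np.round(1e3*(k[:2]-p),1),np.percentile(q[:,2],95).round(4))
    m=cmask(im,c)&(abs(X[...,2]-.018)<.006)&(np.hypot(X[...,0]-p[0],X[...,1]-p[1])<.025)
    if m.sum()>20: q=X[m]; print(c,'spot px',m.sum(),'off',np.round(1e3*((q.max(0)+q.min(0))[:2]/2-p),1),np.ptp(q,axis=0)[:2].round(3))
E
python3 chk.py
```

```text
tcp [ 0.4796 -0.2365  0.3021] [-180.   -0.   -0.] 0.04337505427989641 36.6167
red 65 knob top [0.621  0.2287 0.071 ] off spot mm [2.3 0.9] 0.0738
blue spot px 113 off [ 1.7 -0.2] [0.025 0.027]
yellow 681 knob top [0.8603 0.1793 0.0706] off spot mm [298.9 -38.9] 0.0726
yellow spot px 140 off [1.3 0. ] [0.027 0.03 ]
green spot px 119 off [1.3 0.3] [0.025 0.025]
white spot px 124 off [ 3.  -0.5] [0.027 0.026]
```

Red is placed within about 1 mm. Blue next.

>>> jog_arm(rows=[[0.5, 0, 0, 0.03, 0, 0, 0], [0.5, 0, 0, 0.03, 0, 0, 0], [0.5, 0, 0, 0.018, 0, 0, 0], [0.5, 0, 0, 0.01, 0, 0, 0], [1, 0, 0, 0, 0, 0, 0], [1, 0, 0, 0, 0, 0, 0], [1, 0, 0, 0, 0, 0, 0], [1, 0, 0, 0, 0, 0, 0], [1, 0, 0, 0, 0, 0, 0], [1, 0, 0, 0, 0, 0, 0], [1, 0, 0, 0, 0, 0, 0], [1, 0, 0, 0, 0, 0, 0]])

```text
time_s: 37.67
tool_pos: [0.4798, -0.2373, 0.2147]
tool_rot: [179.9, -0.1, -0.1]
force: [-0.9, 0.6, 5.5]
grip_width: 0.0151
```

>>> jog_arm(rows=[[1, 0, 0, 0, 0, 0, 0], [1, 0, 0, 0, 0, 0, 0], [1, 0, 0, -0.015, 0, 0, 0], [1, 0, 0, -0.03, 0, 0, 0], [1, 0, 0, -0.03, 0, 0, 0], [1, 0, 0, -0.012, 0, 0, 0], [1, 0, 0, 0, 0, 0, 0]])

```text
time_s: 38.25
tool_pos: [0.4804, -0.2375, 0.3035]
tool_rot: [179.8, -0.3, -0.1]
force: [0.3, 0.2, -1.7]
grip_width: 0.015
```

>>> jog_arm(rows=[[1, 0.0141, -0.0337, 0, 0, 0, 0], [1, 0.0141, -0.0337, 0, 0, 0, 0], [1, 0.0141, -0.0337, 0, 0, 0, 0], [1, 0.0141, -0.0337, 0, 0, 0, 0], [1, 0.0141, -0.0337, 0, 0, 0, 0], [1, 0.0141, -0.0337, 0, 0, 0, 0], [1, 0.0141, -0.0337, 0, 0, 0, 0], [1, 0.0141, -0.0337, 0, 0, 0, 0], [1, 0.0141, -0.0337, 0, 0, 0, 0], [1, 0.0141, -0.0337, 0, 0, 0, 0], [1, 0.0141, -0.0337, 0, 0, 0, 0], [1, 0, 0, 0, 0, 0, 0]])

```text
time_s: 39.25
tool_pos: [0.634, 0.1427, 0.2983]
tool_rot: [-179.6, 0.1, 0.5]
force: [-0.9, 1.8, -1.7]
grip_width: 0.015
```

>>> jog_arm(rows=[[1, 0, 0, 0, 0, 0, 0], [1, 0, 0, 0, 0, 0, 0], [1, 0, 0, 0.02, 0, 0, 0], [1, 0, 0, 0.02, 0, 0, 0], [1, 0, 0, 0.015, 0, 0, 0], [1, 0, 0, 0.008, 0, 0, 0], [1, 0, 0, 0.005, 0, 0, 0], [1, 0, 0, 0, 0, 0, 0], [1, 0, 0, 0, 0, 0, 0]])

```text
time_s: 40.0
tool_pos: [0.6349, 0.1332, 0.233]
tool_rot: [-180.0, -0.0, -0.1]
force: [0.1, 0.7, -0.2]
grip_width: 0.0151
```

>>> jog_arm(rows=[[1, 0, 0, 0.002, 0, 0, 0], [1, 0, 0, 0.0015, 0, 0, 0], [1, 0, 0, 0.001, 0, 0, 0], [1, 0, 0, 0.001, 0, 0, 0], [1, 0, 0, 0, 0, 0, 0]])

```text
time_s: 40.42
tool_pos: [0.6349, 0.1336, 0.2278]
tool_rot: [180.0, -0.0, -0.0]
force: [-0.1, -0.0, 1.6]
grip_width: 0.0147
```

>>> jog_arm(rows=[[0.5, 0, 0, 0, 0, 0, 0], [0.5, 0, 0, 0, 0, 0, 0], [0.5, 0, 0, 0, 0, 0, 0], [0.5, 0, 0, 0, 0, 0, 0], [0.5, 0, 0, 0, 0, 0, 0], [0.5, 0, 0, -0.01, 0, 0, 0], [0.5, 0, 0, -0.03, 0, 0, 0], [0.5, 0, 0, -0.03, 0, 0, 0], [0.5, 0, 0, -0.005, 0, 0, 0]])

```text
time_s: 41.17
tool_pos: [0.6362, 0.1346, 0.3084]
tool_rot: [-179.9, -0.5, -0.0]
force: [2.0, 0.7, 1.0]
grip_width: 0.0436
```

>>> jog_arm(rows=[[0.5, -0.0128, 0.0368, 0, 0, 0, 0], [0.5, -0.0128, 0.0368, 0, 0, 0, 0], [0.5, -0.0128, 0.0368, 0, 0, 0, 0], [0.5, -0.0128, 0.0368, 0, 0, 0, 0], [0.5, -0.0128, 0.0368, 0, 0, 0, 0], [0.5, -0.0128, 0.0368, 0, 0, 0, 0], [0.5, -0.0128, 0.0368, 0, 0, 0, 0], [0.5, -0.0128, 0.0368, 0, 0, 0, 0], [0.5, -0.0128, 0.0368, 0, 0, 0, 0], [0.5, -0.0128, 0.0368, 0, 0, 0, 0], [0.5, -0.0128, 0.0368, 0, 0, 0, 0], [0.5, -0.0128, 0.0368, 0, 0, 0, 0]])

```text
time_s: 42.17
tool_pos: [0.4799, -0.3096, 0.303]
tool_rot: [179.9, -0.1, -0.0]
force: [1.4, -0.1, 0.8]
grip_width: 0.0434
```

>>> jog_arm(rows=[[0.5, 0, 0, 0, 0, 0, 0], [0.5, 0, 0, 0, 0, 0, 0], [0.5, 0, 0, 0, 0, 0, 0]])

```text
time_s: 42.42
tool_pos: [0.481, -0.3077, 0.3025]
tool_rot: [-180.0, -0.0, -0.1]
force: [0.7, 1.2, -0.2]
grip_width: 0.0434
```

```bash
sed -i 's/(X\[...,0\]>.45)/(X[...,0]>.45)\&(X[...,0]<.72)/' chk.py; python3 chk.py
```

```text
tcp [ 0.481  -0.3077  0.3025] [-1.8e+02 -0.0e+00 -1.0e-01] 0.043424217023852685 42.4167
red 56 knob top [0.6211 0.2285 0.071 ] off spot mm [2.5 0.7] 0.0749
blue 49 knob top [0.6351 0.1318 0.0714] off spot mm [ 0.6 -1.3] 0.0752
yellow spot px 139 off [ 1.3 -0.4] [0.027 0.029]
green spot px 119 off [1.2 0.4] [0.025 0.025]
white spot px 122 off [ 2.9 -0.3] [0.027 0.025]
```

Yellow.

>>> jog_arm(rows=[[0.5, 0, 0, 0.03, 0, 0, 0], [0.5, 0, 0, 0.03, 0, 0, 0], [0.5, 0, 0, 0.018, 0, 0, 0], [0.5, 0, 0, 0.01, 0, 0, 0], [1, 0, 0, 0, 0, 0, 0], [1, 0, 0, 0, 0, 0, 0], [1, 0, 0, 0, 0, 0, 0], [1, 0, 0, 0, 0, 0, 0], [1, 0, 0, 0, 0, 0, 0], [1, 0, 0, 0, 0, 0, 0], [1, 0, 0, 0, 0, 0, 0], [1, 0, 0, 0, 0, 0, 0]])

```text
time_s: 43.47
tool_pos: [0.4812, -0.3083, 0.2153]
tool_rot: [179.9, -0.1, -0.1]
force: [-0.6, 0.3, 5.9]
grip_width: 0.015
```

>>> jog_arm(rows=[[1, 0, 0, 0, 0, 0, 0], [1, 0, 0, 0, 0, 0, 0], [1, 0, 0, -0.015, 0, 0, 0], [1, 0, 0, -0.03, 0, 0, 0], [1, 0, 0, -0.03, 0, 0, 0], [1, 0, 0, -0.012, 0, 0, 0], [1, 0, 0, 0, 0, 0, 0]])

```text
time_s: 44.05
tool_pos: [0.4818, -0.3085, 0.3042]
tool_rot: [179.8, -0.3, -0.1]
force: [1.3, 0.5, -1.2]
grip_width: 0.015
```

>>> jog_arm(rows=[[1, 0.0058, -0.0376, 0, 0, 0, 0], [1, 0.0058, -0.0376, 0, 0, 0, 0], [1, 0.0058, -0.0376, 0, 0, 0, 0], [1, 0.0058, -0.0376, 0, 0, 0, 0], [1, 0.0058, -0.0376, 0, 0, 0, 0], [1, 0.0058, -0.0376, 0, 0, 0, 0], [1, 0.0058, -0.0376, 0, 0, 0, 0], [1, 0.0058, -0.0376, 0, 0, 0, 0], [1, 0.0058, -0.0376, 0, 0, 0, 0], [1, 0.0058, -0.0376, 0, 0, 0, 0], [1, 0.0058, -0.0376, 0, 0, 0, 0], [1, 0.0058, -0.0376, 0, 0, 0, 0]])

```text
time_s: 45.05
tool_pos: [0.55, 0.1444, 0.2989]
tool_rot: [180.0, 0.2, -0.1]
force: [0.7, 0.4, -1.3]
grip_width: 0.0148
```

>>> jog_arm(rows=[[1, 0.0058, -0.0376, 0, 0, 0, 0], [1, 0.0058, -0.0376, 0, 0, 0, 0], [1, 0, 0, 0, 0, 0, 0], [1, 0, 0, 0, 0, 0, 0], [1, 0, 0, 0, 0, 0, 0], [1, 0, 0, 0.02, 0, 0, 0], [1, 0, 0, 0.02, 0, 0, 0], [1, 0, 0, 0.015, 0, 0, 0], [1, 0, 0, 0.008, 0, 0, 0], [1, 0, 0, 0.005, 0, 0, 0], [1, 0, 0, 0, 0, 0, 0], [1, 0, 0, 0, 0, 0, 0]])

```text
time_s: 46.05
tool_pos: [0.5626, 0.2182, 0.2335]
tool_rot: [-180.0, -0.0, -0.1]
force: [-0.6, 0.6, -0.8]
grip_width: 0.0147
```

>>> jog_arm(rows=[[1, 0, 0, 0.002, 0, 0, 0], [1, 0, 0, 0.0015, 0, 0, 0], [1, 0, 0, 0.001, 0, 0, 0], [1, 0, 0, 0.001, 0, 0, 0], [1, 0, 0, 0, 0, 0, 0]])

```text
time_s: 46.47
tool_pos: [0.5625, 0.2186, 0.2284]
tool_rot: [180.0, -0.0, -0.0]
force: [-1.7, -0.4, 2.9]
grip_width: 0.0149
```

>>> jog_arm(rows=[[0.5, 0, 0, 0, 0, 0, 0], [0.5, 0, 0, 0, 0, 0, 0], [0.5, 0, 0, 0, 0, 0, 0], [0.5, 0, 0, 0, 0, 0, 0], [0.5, 0, 0, 0, 0, 0, 0], [0.5, 0, 0, -0.01, 0, 0, 0], [0.5, 0, 0, -0.03, 0, 0, 0], [0.5, 0, 0, -0.03, 0, 0, 0], [0.5, 0, 0, -0.005, 0, 0, 0], [0.5, -0.0004, 0.0375, 0, 0, 0, 0], [0.5, -0.0004, 0.0375, 0, 0, 0, 0], [0.5, -0.0004, 0.0375, 0, 0, 0, 0]])

```text
time_s: 47.47
tool_pos: [0.5609, 0.1055, 0.3035]
tool_rot: [180.0, -0.1, 0.1]
force: [-0.1, 0.1, 0.2]
grip_width: 0.044
```

>>> jog_arm(rows=[[0.5, -0.0004, 0.0375, 0, 0, 0, 0], [0.5, -0.0004, 0.0375, 0, 0, 0, 0], [0.5, -0.0004, 0.0375, 0, 0, 0, 0], [0.5, -0.0004, 0.0375, 0, 0, 0, 0], [0.5, -0.0004, 0.0375, 0, 0, 0, 0], [0.5, -0.0004, 0.0375, 0, 0, 0, 0], [0.5, -0.0004, 0.0375, 0, 0, 0, 0], [0.5, -0.0004, 0.0375, 0, 0, 0, 0], [0.5, -0.0004, 0.0375, 0, 0, 0, 0], [0.5, -0.0004, 0.0375, 0, 0, 0, 0], [0.5, -0.0004, 0.0375, 0, 0, 0, 0], [0.5, 0, 0, 0, 0, 0, 0]])

```text
time_s: 48.47
tool_pos: [0.5538, -0.317, 0.3025]
tool_rot: [179.7, 0.0, -0.7]
force: [-1.3, -1.7, -0.3]
grip_width: 0.0436
```

>>> jog_arm(rows=[[0.5, 0, 0, 0, 0, 0, 0], [0.5, 0, 0, 0, 0, 0, 0]])

```text
time_s: 48.63
tool_pos: [0.5565, -0.3062, 0.3028]
tool_rot: [-179.9, -0.0, -0.1]
force: [0.0, 0.1, 0.1]
grip_width: 0.0436
```

```bash
python3 chk.py
```

```text
tcp [ 0.5565 -0.3062  0.3028] [-1.799e+02 -0.000e+00 -1.000e-01] 0.04355552349888315 48.6333
red 55 knob top [0.6208 0.2288 0.0703] off spot mm [2.2 0.9] 0.0731
blue 49 knob top [0.6348 0.1325 0.0714] off spot mm [ 0.3 -0.7] 0.0741
yellow 53 knob top [0.5631 0.2172 0.0714] off spot mm [ 1.7 -1. ] 0.0746
green spot px 119 off [1.3 0.2] [0.025 0.024]
white spot px 126 off [ 2.9 -0.5] [0.027 0.025]
```

Green.

>>> jog_arm(rows=[[0.5, 0, 0, 0.03, 0, 0, 0], [0.5, 0, 0, 0.03, 0, 0, 0], [0.5, 0, 0, 0.018, 0, 0, 0], [0.5, 0, 0, 0.01, 0, 0, 0], [1, 0, 0, 0, 0, 0, 0], [1, 0, 0, 0, 0, 0, 0], [1, 0, 0, 0, 0, 0, 0], [1, 0, 0, 0, 0, 0, 0], [1, 0, 0, 0, 0, 0, 0], [1, 0, 0, 0, 0, 0, 0], [1, 0, 0, 0, 0, 0, 0], [1, 0, 0, 0, 0, 0, 0]])

```text
time_s: 49.68
tool_pos: [0.557, -0.3069, 0.2159]
tool_rot: [179.9, -0.1, -0.0]
force: [0.6, 0.4, 5.2]
grip_width: 0.0151
```

>>> jog_arm(rows=[[1, 0, 0, 0, 0, 0, 0], [1, 0, 0, 0, 0, 0, 0], [1, 0, 0, -0.015, 0, 0, 0], [1, 0, 0, -0.03, 0, 0, 0], [1, 0, 0, -0.03, 0, 0, 0], [1, 0, 0, -0.012, 0, 0, 0], [1, 0, 0, 0, 0, 0, 0]])

```text
time_s: 50.27
tool_pos: [0.5574, -0.3069, 0.3054]
tool_rot: [179.8, -0.3, -0.0]
force: [1.1, 0.2, -0.9]
grip_width: 0.0149
```

>>> jog_arm(rows=[[1, 0.0018, -0.0359, 0, 0, 0, 0], [1, 0.0018, -0.0359, 0, 0, 0, 0], [1, 0.0018, -0.0359, 0, 0, 0, 0], [1, 0.0018, -0.0359, 0, 0, 0, 0], [1, 0.0018, -0.0359, 0, 0, 0, 0], [1, 0.0018, -0.0359, 0, 0, 0, 0], [1, 0.0018, -0.0359, 0, 0, 0, 0], [1, 0.0018, -0.0359, 0, 0, 0, 0], [1, 0.0018, -0.0359, 0, 0, 0, 0], [1, 0.0018, -0.0359, 0, 0, 0, 0], [1, 0.0018, -0.0359, 0, 0, 0, 0], [1, 0.0018, -0.0359, 0, 0, 0, 0]])

```text
time_s: 51.27
tool_pos: [0.5774, 0.1252, 0.2996]
tool_rot: [179.9, 0.2, -0.1]
force: [1.3, 0.0, -1.5]
grip_width: 0.015
```

>>> jog_arm(rows=[[1, 0, 0, 0, 0, 0, 0], [1, 0, 0, 0, 0, 0, 0], [1, 0, 0, 0, 0, 0, 0], [1, 0, 0, 0.02, 0, 0, 0], [1, 0, 0, 0.02, 0, 0, 0], [1, 0, 0, 0.015, 0, 0, 0], [1, 0, 0, 0.01, 0, 0, 0], [1, 0, 0, 0.004, 0, 0, 0], [1, 0, 0, 0, 0, 0, 0], [1, 0, 0, 0, 0, 0, 0]])

```text
time_s: 52.1
tool_pos: [0.5786, 0.1236, 0.2329]
tool_rot: [180.0, -0.0, -0.1]
force: [1.2, 0.4, -1.0]
grip_width: 0.0147
```

>>> jog_arm(rows=[[1, 0, 0, 0.002, 0, 0, 0], [1, 0, 0, 0.001, 0, 0, 0], [1, 0, 0, 0.001, 0, 0, 0], [1, 0, 0, 0.0005, 0, 0, 0], [1, 0, 0, 0, 0, 0, 0]])

```text
time_s: 52.52
tool_pos: [0.5786, 0.1242, 0.2289]
tool_rot: [180.0, -0.1, -0.0]
force: [-0.7, 0.2, 2.6]
grip_width: 0.0149
```

>>> jog_arm(rows=[[0.5, 0, 0, 0, 0, 0, 0], [0.5, 0, 0, 0, 0, 0, 0], [0.5, 0, 0, 0, 0, 0, 0], [0.5, 0, 0, 0, 0, 0, 0], [0.5, 0, 0, 0, 0, 0, 0], [0.5, 0, 0, -0.01, 0, 0, 0], [0.5, 0, 0, -0.03, 0, 0, 0], [0.5, 0, 0, -0.03, 0, 0, 0], [0.5, 0, 0, -0.005, 0, 0, 0]])

```text
time_s: 53.27
tool_pos: [0.5798, 0.1253, 0.3089]
tool_rot: [-179.9, -0.5, -0.0]
force: [1.5, 1.1, 0.7]
grip_width: 0.0433
```

>>> jog_arm(rows=[[0.5, -0.0033, 0.0366, 0, 0, 0, 0], [0.5, -0.0033, 0.0366, 0, 0, 0, 0], [0.5, -0.0033, 0.0366, 0, 0, 0, 0], [0.5, -0.0033, 0.0366, 0, 0, 0, 0], [0.5, -0.0033, 0.0366, 0, 0, 0, 0], [0.5, -0.0033, 0.0366, 0, 0, 0, 0], [0.5, -0.0033, 0.0366, 0, 0, 0, 0], [0.5, -0.0033, 0.0366, 0, 0, 0, 0], [0.5, -0.0033, 0.0366, 0, 0, 0, 0], [0.5, -0.0033, 0.0366, 0, 0, 0, 0], [0.5, 0, 0, 0, 0, 0, 0], [0.5, 0, 0, 0, 0, 0, 0]])

```text
time_s: 54.27
tool_pos: [0.5442, -0.2451, 0.3032]
tool_rot: [180.0, 0.0, -0.4]
force: [-0.3, 1.3, 0.2]
grip_width: 0.0437
```

```bash
python3 chk.py
```

```text
tcp [ 0.5442 -0.2451  0.3032] [180.    0.   -0.4] 0.043670348182419653 54.2667
red 57 knob top [0.6209 0.2285 0.0711] off spot mm [2.2 0.7] 0.0746
blue 48 knob top [0.6349 0.132  0.072 ] off spot mm [ 0.4 -1.2] 0.0738
yellow 54 knob top [0.5632 0.2172 0.0715] off spot mm [ 1.8 -1.1] 0.0749
green 42 knob top [0.5793 0.1225 0.0726] off spot mm [ 2.  -1.1] 0.075
white spot px 125 off [ 3.  -0.3] [0.027 0.025]
```

>>> jog_arm(rows=[[0.5, 0, 0, 0.03, 0, 0, 0], [0.5, 0, 0, 0.03, 0, 0, 0], [0.5, 0, 0, 0.018, 0, 0, 0], [0.5, 0, 0, 0.01, 0, 0, 0], [1, 0, 0, 0, 0, 0, 0], [1, 0, 0, 0, 0, 0, 0], [1, 0, 0, 0, 0, 0, 0], [1, 0, 0, 0, 0, 0, 0], [1, 0, 0, 0, 0, 0, 0], [1, 0, 0, 0, 0, 0, 0], [1, 0, 0, 0, 0, 0, 0], [1, 0, 0, 0, 0, 0, 0]])

```text
time_s: 55.32
tool_pos: [0.5455, -0.242, 0.2164]
tool_rot: [179.9, -0.1, -0.1]
force: [-0.9, 0.4, 4.7]
grip_width: 0.0149
```

>>> jog_arm(rows=[[1, 0, 0, 0, 0, 0, 0], [1, 0, 0, 0, 0, 0, 0], [1, 0, 0, -0.015, 0, 0, 0], [1, 0, 0, -0.03, 0, 0, 0], [1, 0, 0, -0.03, 0, 0, 0], [1, 0, 0, -0.015, 0, 0, 0], [1, 0, 0, 0, 0, 0, 0]])

```text
time_s: 55.9
tool_pos: [0.5463, -0.2421, 0.309]
tool_rot: [179.8, -0.3, -0.1]
force: [-0.3, -0.6, -1.5]
grip_width: 0.0151
```

>>> jog_arm(rows=[[1, 0.0048, -0.038, 0, 0, 0, 0], [1, 0.0048, -0.038, 0, 0, 0, 0], [1, 0.0048, -0.038, 0, 0, 0, 0], [1, 0.0048, -0.038, 0, 0, 0, 0], [1, 0.0048, -0.038, 0, 0, 0, 0], [1, 0.0048, -0.038, 0, 0, 0, 0], [1, 0.0048, -0.038, 0, 0, 0, 0], [1, 0.0048, -0.038, 0, 0, 0, 0], [1, 0.0048, -0.038, 0, 0, 0, 0], [1, 0.0048, -0.038, 0, 0, 0, 0], [1, 0.0048, -0.038, 0, 0, 0, 0], [1, 0, 0, 0, 0, 0, 0]])

```text
time_s: 56.9
tool_pos: [0.5957, 0.1862, 0.304]
tool_rot: [-179.5, 0.1, 0.7]
force: [-1.3, 1.6, -0.0]
grip_width: 0.015
```

>>> jog_arm(rows=[[1, 0, 0, 0, 0, 0, 0], [1, 0, 0, 0, 0, 0, 0], [1, 0, 0, 0, 0, 0, 0]])

```text
time_s: 57.15
tool_pos: [0.5982, 0.1742, 0.3038]
tool_rot: [179.9, 0.1, -0.2]
force: [-0.1, -0.4, -2.0]
grip_width: 0.0148
```

>>> jog_arm(rows=[[1, 0.0005, 0, 0.02, 0, 0, 0], [1, 0, 0, 0.02, 0, 0, 0], [1, 0, 0, 0.015, 0, 0, 0], [1, 0, 0, 0.01, 0, 0, 0], [1, 0, 0, 0.005, 0, 0, 0], [1, 0, 0, 0, 0, 0, 0], [1, 0, 0, 0, 0, 0, 0]])

```text
time_s: 57.73
tool_pos: [0.5989, 0.1759, 0.2355]
tool_rot: [-180.0, -0.0, -0.1]
force: [0.2, -0.0, -0.9]
grip_width: 0.0146
```

>>> jog_arm(rows=[[1, 0, 0, 0.002, 0, 0, 0], [1, 0, 0, 0.001, 0, 0, 0], [1, 0, 0, 0.0005, 0, 0, 0], [1, 0, 0, 0, 0, 0, 0]])

```text
time_s: 58.07
tool_pos: [0.5987, 0.1762, 0.2319]
tool_rot: [180.0, -0.0, -0.0]
force: [-0.2, -0.9, -2.2]
grip_width: 0.0147
```

>>> jog_arm(rows=[[1, 0, 0, 0.001, 0, 0, 0], [1, 0, 0, 0.001, 0, 0, 0], [1, 0, 0, 0.0007, 0, 0, 0], [1, 0, 0, 0, 0, 0, 0]])

```text
time_s: 58.4
tool_pos: [0.5987, 0.1762, 0.2294]
tool_rot: [180.0, -0.0, -0.0]
force: [-1.7, -1.8, 3.6]
grip_width: 0.0152
```

Release, rise, then move aside for the final look.

>>> jog_arm(rows=[[0.5, 0, 0, 0, 0, 0, 0], [0.5, 0, 0, 0, 0, 0, 0], [0.5, 0, 0, 0, 0, 0, 0], [0.5, 0, 0, 0, 0, 0, 0], [0.5, 0, 0, 0, 0, 0, 0], [0.5, 0, 0, -0.01, 0, 0, 0], [0.5, 0, 0, -0.03, 0, 0, 0], [0.5, 0, 0, -0.04, 0, 0, 0], [0.5, 0, 0, -0.04, 0, 0, 0], [0.5, 0, 0, -0.04, 0, 0, 0], [0.5, -0.03, 0.02, -0.015, 0, 0, 0], [0.5, -0.025, 0.02, 0, 0, 0, 0]])

```text
time_s: 59.4
tool_pos: [0.5439, 0.1387, 0.4093]
tool_rot: [-179.8, -0.4, 0.2]
force: [-0.4, -0.4, 0.9]
grip_width: 0.0432
```

>>> jog_arm(rows=[[0.5, 0, 0.03, 0, 0, 0, 0], [0.5, 0, 0, 0, 0, 0, 0], [0.5, 0, 0, 0, 0, 0, 0], [0.5, 0, 0, 0, 0, 0, 0]])

```text
time_s: 59.73
tool_pos: [0.5436, 0.1064, 0.4045]
tool_rot: [-180.0, -0.1, -0.1]
force: [0.1, 0.8, 1.4]
grip_width: 0.0433
```

```bash
python3 jig.py w20.png; python3 - <<'E'
from cf import *
im,d,X,P=look('wrist','w21.png')
D={'red':(-21,-22),'blue':(-21,-118),'yellow':(-79,-22),'green':(-79,-118),'white':(-50,-70)}
for c,p in D.items():
    p=xy(np.array(p)/1e3); r=np.hypot(X[...,0]-p[0],X[...,1]-p[1])
    q=X[(r<.03)&(X[...,2]>.062)&(X[...,2]<.085)]; zt=np.percentile(q[:,2],90); t=q[q[:,2]>zt-.003]
    print(c,len(t),'ztop',zt.round(4),'off mm',np.round(1e3*((t.max(0)+t.min(0))[:2]/2-p),1))
# copper mask outline
h=cv2.cvtColor(im,cv2.COLOR_RGB2HSV); m=(h[...,0]>5)&(h[...,0]<16)&(h[...,1]>90)&(h[...,2]>120)&(abs(X[...,2]-.018)<.005)&(X[...,0]<.7)
k,l,s,_=cv2.connectedComponentsWithStats(m.astype(np.uint8)); q=X[l==1+s[1:,4].argmax()]; g=np.array([uv(x) for x in q]); print('copper uv pct',np.percentile(g,[0.3,99.7],axis=0).round(4))
E
```

```text
yellow 108 [0.4027 0.2433 0.0219] [0.0053 0.0229] z 0.0217
resid mm [[0.0, 0.0]]
plate [0.4317 0.1953] 0.0
fence n [ 183   35  274  253 9309] z [0.0222 0.0237 0.025 ]
jig [0.5504 0.1271] 9.550706344685437 cost 869.0294669669821 3103
corner [0.6357 0.253 ] plate corner [0.4817 0.2653] in corner frame [-0.1498  0.0376] askew -0.1667
red 309 ztop 0.0727 off mm [0.3 2.6]
blue 236 ztop 0.0725 off mm [-0.2  0. ]
yellow 293 ztop 0.0728 off mm [ 1.1 -0.3]
green 234 ztop 0.0726 off mm [1.6 0.3]
white 269 ztop 0.0727 off mm [0.5 0.6]
copper uv pct [[-9.860e-02 -1.388e-01]
 [-0.000e+00  1.000e-04]]
```

View pics/w20.png

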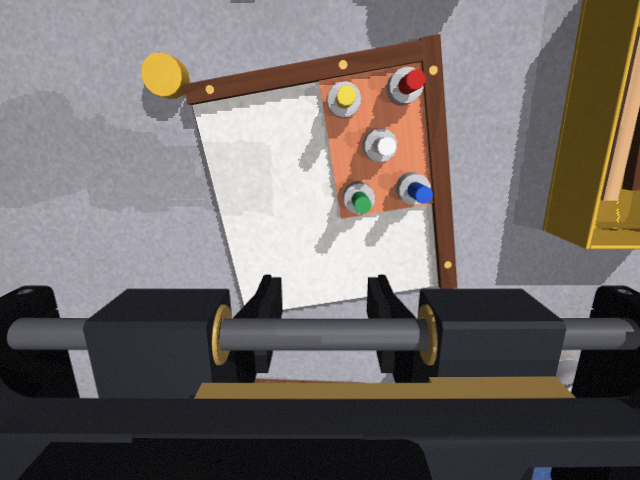

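The last wrist picture shows all five weights standing on their spots, with the plate snug in the corner near (428,60). One last look at the pusher from the top camera, then I hand in.

```bash
python3 - <<'E'
from cf import *
im,d,X,P=look('top')
m=cmask(im,'red')&(X[...,2]>.055)&(X[...,2]<.085)&(X[...,1]>.33); q=X[m]; k=(q.max(0)+q.min(0))/2
a=np.radians(-11.9); r=np.array([[np.cos(a),np.sin(a)],[-np.sin(a),np.cos(a)]])@(k[:2]-[.5124,.387])
print('pusher handle',k.round(4),np.percentile(q[:,2],95).round(4),'in pad frame',r.round(4), status.get_obs()['time_s'])
if abs(r).max()<.02: print(env.sign_off())
E
```

```text
pusher handle [0.5085 0.3875 0.0632] 0.0694 in pad frame [-0.0039 -0.0003] 59.8833
the job is handed in; nothing more can be done
None
```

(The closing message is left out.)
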